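# Pack and pin the shoe-care chest

### The job

Put away every shoe-care thing lying on the shelf (the brushes, the flat polish tin and the cream jar, as many as there are) inside the open wooden chest, then close its lid fully. With the lid down, turn the brass turnbutton square across the lid's edge, swing the hasp over its staple until it hangs flat against the chest's front, and only then take the pin out of its keeper hole and drop it upright through the staple's loop, right down to its collar. Leave the other things on the shelf where they are.

Things in the scene. Friction and masses are not known exactly. Their poses are not given: they have to be found in the camera images.
- chest: Brown wooden chest, fixed, 215 deep (x, front with staple at -x, hinge at back) by 300 long (y) by 126 high. Origin: centre of its underside, z up. A fixed top strip fills y -150 to -95, its top 126 high, level with the shut lid's; it carries the turnbutton and the keeper hole. The rest of the top is the lid. Walls 10 thick, rim 112 high.
- inside (a point): Centre of the packing space's floor, 38 above the shelf; axes as the chest's. The space is 195 (x -97.5 to 97.5) by 230 (y -115 to 115) by 74 deep under the shut lid.
- lid_hinge (a point): Middle of the lid's hinge line (along the chest's y), on top of the back wall, 112 above the shelf, at the lid's underside. The lid is a plate 14 thick, 243 long along the hinge and 215 from hinge to free edge. Axes as the chest's.
- lid (a joint): Lid hinge, rad: 0 shut, 1.57 upright; starts open at 1.6 to 1.85, leaning back (stop 1.95). Stiff: it stays where it is left; up to about 5 N at its free edge swings it, and it must be pressed all the way down.
- hasp (a joint): Hasp hinge on the lid's free edge, axis along the chest's y, rad: 0 hanging flat on the chest's front over the staple, 1.57 straight out to the front, 3.14 straight up from the shut lid; starts at 3.5 to 4.0, leaning back over the lid. Stiff: stays where it is left; about 0.6 N at its end swings it.
- hasp_hinge (a point): Middle of the hasp's hinge line, 4 in front of the lid's free edge, 7 below its top face, mid-length of the lid. The hasp is a steel strap 50 wide, 3.5 thick, 88 long from this line; the first 51 are solid, then a window 34 wide, 18 high, centred 60 from the line, lets the staple through. z runs from strap end to hinge; -x is the face that looks to the front when shut.
- loop (a point): Centre of the staple's loop, at the top of its bars, 62 above the shelf, 57 below the shut hasp's hinge line. The staple is a level U of 6 thick steel bar standing out 38 from the front wall; its vertical hole is 19 wide (y) and runs from 17 behind this point (the shut hasp) to 10 in front of it (outer bar). Axes as the chest's.
- pin: Retaining pin, 95 long, 60 g: steel shank 9 in diameter, 46 long, round tip; steel collar 26 in diameter, 4 thick; on top a round wooden grip 16 in diameter, 45 long. Origin at the tip, z towards the grip. Starts upright in the keeper hole (14 in diameter) of the chest's fixed strip, its collar on the strip.
- pin_collar (a point): On the pin's axis at the underside of its collar, 46 from the tip.
- button_pivot (a point): Pivot of the turnbutton, on the fixed strip's top, 126 above the shelf. Axes as the chest's. The turnbutton is a brass bar 72 long, 20 wide, 11 thick, 1 clear of the strip (top 138 above the shelf); its pivot is 14 from one end, 58 from the other.
- button (a joint): Turnbutton, rad: 0 when its long arm points to the chest's +y, square across the lid's edge (reaching 28 over the lid), 1.57 when it points to the chest's +x, clear of the lid. Seen from above it turns anticlockwise to secure; starts at 1.2 to 1.6; the stop is past square at -0.5. Stiff: 1 N at its end turns it; stays where left.
- brush: Shoe brush, bristles down: pale wooden back 150 long (x), 48 wide (y), 19 thick, on a black bristle block 140 by 42; 44 high in all. Origin: centre of its underside. May be absent.
- suede: Suede brush, bristles down: dark wooden back 84 long (x), 36 wide (y), 16 thick, on a brass-wire block 74 by 28; 34 high in all. Origin: centre of its underside. May be absent.
- welt: Welt brush lying on its side: pale wooden stick 165 long (x), 20 wide (y), 18 high, with black bristles standing out 17 sideways (+y) near its +x end (x from 30 to 78). Origin: centre of the stick's underside. May be absent.
- tin: Flat round polish tin, bare metal, 60 in diameter, 25 high. Origin: centre of its underside. May be absent.
- jar: Brown glass cream jar with a steel cap, 52 in diameter, 54 high. Origin: centre of its underside. May be absent.
- key_dish: Bystander: white ceramic key dish, 120 in diameter, 32 high.
- key_ring: Bystander: steel key ring with two keys, 65 long, flat.
- shoehorn: Bystander: black plastic shoehorn, 205 long, flat.
- glasses_case: Bystander: blue glasses case, shut, 160 by 62, 43 high.
- book: Bystander: green book lying flat, 115 by 180, 24 high.
- flashlight: Bystander: metal flashlight lying down, 130 long, 36 high.
- spray: Bystander: white bottle standing, 48 in diameter, 130 high.

How it is judged:
On the way, in this order (a step that is already met when the one before it is completed fails the run):
1. every shoe-care thing present is in the chest and the lid is still open (x of brush in the frame of inside between -0.1 and 0.1 m and y of brush in the frame of inside between -0.117 and 0.117 m and z of brush in the frame of inside between -0.01 and 0.072 m and x of suede in the frame of inside between -0.1 and 0.1 m and y of suede in the frame of inside between -0.117 and 0.117 m and z of suede in the frame of inside between -0.01 and 0.072 m and x of welt in the frame of inside between -0.1 and 0.1 m and y of welt in the frame of inside between -0.117 and 0.117 m and z of welt in the frame of inside between -0.01 and 0.072 m and x of tin in the frame of inside between -0.1 and 0.1 m and y of tin in the frame of inside between -0.117 and 0.117 m and z of tin in the frame of inside between -0.01 and 0.072 m and x of jar in the frame of inside between -0.1 and 0.1 m and y of jar in the frame of inside between -0.117 and 0.117 m and z of jar in the frame of inside between -0.01 and 0.072 m and value of joint lid above 0.6 rad), for 0.2 s.
2. the lid is fully shut over them, the turnbutton not yet turned (x of brush in the frame of inside between -0.1 and 0.1 m and y of brush in the frame of inside between -0.117 and 0.117 m and z of brush in the frame of inside between -0.01 and 0.072 m and x of suede in the frame of inside between -0.1 and 0.1 m and y of suede in the frame of inside between -0.117 and 0.117 m and z of suede in the frame of inside between -0.01 and 0.072 m and x of welt in the frame of inside between -0.1 and 0.1 m and y of welt in the frame of inside between -0.117 and 0.117 m and z of welt in the frame of inside between -0.01 and 0.072 m and x of tin in the frame of inside between -0.1 and 0.1 m and y of tin in the frame of inside between -0.117 and 0.117 m and z of tin in the frame of inside between -0.01 and 0.072 m and x of jar in the frame of inside between -0.1 and 0.1 m and y of jar in the frame of inside between -0.117 and 0.117 m and z of jar in the frame of inside between -0.01 and 0.072 m and value of joint lid below 0.05 rad and value of joint button above 0.6 rad), for 0.2 s.
3. the hasp hangs over the staple with the pin not yet in the loop (value of joint lid below 0.05 rad and value of joint hasp below 0.15 rad and horizontal distance between pin_collar and loop above 0.03 m), for 0.2 s.
At the end, for the whole second after the job is handed in: all shoe-care things present in the chest; lid within 0.05 rad of shut, turnbutton within 0.3 rad of square across it, hasp within 0.15 rad of flat; pin still, upright (0.25 rad), collar within 12 mm of the loop's centre and on its bars (-6 to +8 mm) (x of brush in the frame of inside between -0.1 and 0.1 m and y of brush in the frame of inside between -0.117 and 0.117 m and z of brush in the frame of inside between -0.01 and 0.072 m and x of suede in the frame of inside between -0.1 and 0.1 m and y of suede in the frame of inside between -0.117 and 0.117 m and z of suede in the frame of inside between -0.01 and 0.072 m and x of welt in the frame of inside between -0.1 and 0.1 m and y of welt in the frame of inside between -0.117 and 0.117 m and z of welt in the frame of inside between -0.01 and 0.072 m and x of tin in the frame of inside between -0.1 and 0.1 m and y of tin in the frame of inside between -0.117 and 0.117 m and z of tin in the frame of inside between -0.01 and 0.072 m and x of jar in the frame of inside between -0.1 and 0.1 m and y of jar in the frame of inside between -0.117 and 0.117 m and z of jar in the frame of inside between -0.01 and 0.072 m and value of joint lid below 0.05 rad and value of joint hasp below 0.15 rad and value of joint button between -0.3 and 0.3 rad and horizontal distance between pin_collar and loop below 0.012 m and z of pin_collar in the frame of loop between -0.006 and 0.008 m and angle between pin's own z axis and vertical below 0.25 rad and linear speed of pin below 0.03 m/s); the robot touches nothing.
It fails at once if a bystander is pushed more than 6 cm away or tipped over (distance of any of key_dish, key_ring, shoehorn, glasses_case, book, flashlight, spray from where it was at the start of the episode above 0.06 m or angle between any of key_dish, key_ring, shoehorn, glasses_case, book, flashlight, spray's own z axis and vertical above 0.6 rad).
Of brush, suede, welt, tin, jar only 3 to 4 are there at a start; the rules pass over those that are not, and their reading is None.
At some moment in a run one of brush, suede, welt, tin, jar may be knocked a few centimetres aside while the robot is not near it.
Once in a run the grip may slacken for a moment while it holds something.
It also fails if it takes over 210 s, if anything falls off the work surface, if the arm or the gripper's body presses on something with over 40 N, if the wrist force passes 120 N, or if a joint passes its speed limit or range.

### The arm

A 6-joint arm with a two-finger parallel gripper is mounted at the origin on the work surface. World frame = base frame: x ahead of the robot, y to its left, z up, the work surface at z = 0. Lengths are in m, angles in rad, forces in N, time in s.
With the tool pointing down it reaches from about 0.35 to 0.85 m from the base axis. Payload 8.1 kg.
Tool frame: the origin (TCP) lies at the very end of the fingers, on their centre line; the grasp point (between the pads) lies 19 mm behind it; z points along the fingers, y is the direction in which the jaws open and shut (so a half turn about z gives the same grasp; the last joint's range is limited). The gripper opens to 93 mm and grips with 3 to 60 N. Pads are 15 mm wide; open, the fingers measure 128 mm over their backs; the gripper's body (75 mm by 188 mm) begins 65 mm behind the grasp point.
Start: joints at [-1.338, 0.13, 1.488, -0, 1.523, -0.085], TCP at [0.188, -0.57, 0.219] pointing down, gripper open.
Joint ranges: [-2.96, 2.96], [-0.89, 2.26], [0.02, 2.5], [-1.34, 4.48], [0, 2.73], [-2.66, 2.66]. Speed limits (rad/s): [2.39, 2.39, 2.79, 3.14, 3.14, 3.14].

### API

Orientations are given as a rotation vector (axis times angle).
In Python, from plant import robot gives the robot as it stands.
- The arm moves only by the tool jog_arm, never from a script. Its argument "commands" is a list of rows, each a list of 3 entries, a list of its own where there are three numbers: the shift along the world's x, y, z scaled (see below), then the turn, a rotation vector about the world's x, y, z scaled (see below), then the closure, from -1 (fully open) to 1 (shut), so that 0 is half open. In form: [[[tx, ty, tz], [ax, ay, az], hand], ...]. A call has 1 to 10 rows; each row is the pose to reach, as a shift and turn from the pose measured when the call began, turning the shorter way round; what a row does not reach only later rows make up. The controller multiplies each number of a shift by 0.6 m and each number of a turn by 2 pi rad. A row lasts 1/8 s, in which the tool goes at most 62.5 mm and 10.7 degrees, less where a joint would pass 70% of its speed; a pose out of reach is approached as far as the arm can. A call with a number of a shift or a turn outside -1 to 1 is refused whole. A call with a gripper value outside its range is refused whole. The fingers move at their own pace and stop on an object; "newtons" is the grip in N (left out, the last holds). Time passes only in rows, so rows that repeat a pose let the fingers close. It gives the time, the measured TCP pose, the force and the opening at its end, in the units of the state.
- robot.read_state(): the state, without advancing time (a new reading comes with each control period).
- robot.read_camera(name): name is "scene" or "top" or "wrist"; returns a dict with "pixels" (384x512x3 uint8, red, green, blue), "fovy" (degrees; the focal length in pixels is half the picture's height over the tangent of half this angle, whatever the lens; pixels are square), "cx", "cy" (the principal point, pixels), "rvec" (rotation vector, rad) and "tvec" (3), from world to camera coordinates, as OpenCV has them; the wrist camera has in their place "tool_from_camera" (4x4, takes a point from camera to tool coordinates, whose origin is the TCP and whose axes are the flange's). Camera axes: x right, y down, z forward; pixel columns grow to the right and rows downward; lengths in m; the calibration is good to about 2 mm. A picture is of the moment at which its call begins: read the wrist's pose just before it. There is no depth.
- robot.close_job(): hands the job in, once; it reports no verdict.
Trained networks look in the newest picture that a camera, given by its name, has taken for a name from the list of things; names that differ only in an ending like _2 or _b are one class to them, and where a whole thing is asked for, a point or a joint stands for the part that bears it (a point fixed in the world has none). Each returns a list of dicts, best first, with "p" (0 to 1); they miss things now and then, are a little off and sometimes report something else, mostly with a low value. They report only what shows in the picture. A call takes as long as a camera call.
- robot.trace(camera, name): "pixels" (384x512 bool, what is visible of it) and "uv" ([column, row] in pixels, amid what is visible of it).
The state is a dict: "t": time; "q": joint angles; "dq": joint speeds; "joint_torque": joint torques, N m; "tool_pos": TCP position; "orientation": TCP orientation; "force": force on the tool from outside, world axes, zero at the start; "wrist_torque": the same for the moment, N m; "opening": finger opening in m.
Only numpy, scipy, OpenCV 4.12 (cv2) and the standard library are available. Lean on these libraries where they do the work, as an engineer would, in place of code of your own. Each camera call takes 0.05 s, during which the arm holds its last target.

## Working session

There is one attempt and no reset: what is moved stays moved. The work goes in short steps, Python scripts to look and compute and a tool call to move; the robot and the scene stay as the last step left them, time stands still between calls to the robot, and variables do not carry over. Pictures are saved under pics/ and viewed, and the job is handed in when it is done.

Besides the shell and the picture viewer there is one more tool, called after ">>>" by a JSON object that holds its "op" and its "data", one argument or row to a line. jog_arm: Moves the arm, as the interface text tells. Shifts and turns lie within -1 to 1; 1 stands for 0.6 m of shift or 2 pi rad of turn. Its arguments: {"type":"object","properties":{"commands":{"type":"array"},"newtons":{"type":"number"}},"required":["commands"]}

```bash
ls; mkdir -p pics
cat > h.py <<'E'
import numpy as np, cv2
from plant import robot
from scipy.spatial.transform import Rotation as R
def K(c):
    h=c['pixels'].shape[0]; f=h/2/np.tan(np.radians(c['fovy'])/2)
    return np.array([[f,0,c['cx']],[0,f,c['cy']],[0,0,1.]])
def ext(c,s=None):
    if 'rvec' in c:
        return R.from_rotvec(c['rvec']).as_matrix(), np.array(c['tvec'],float)
    T=np.eye(4);T[:3,:3]=R.from_rotvec(s['orientation']).as_matrix();T[:3,3]=s['tool_pos']
    M=np.linalg.inv(T@np.array(c['tool_from_camera'])); return M[:3,:3],M[:3,3]
def proj(c,P,s=None):
    r,t=ext(c,s); q=(K(c)@(r@np.atleast_2d(P).T+t[:,None])).T
    return q[:,:2]/q[:,2:]
def onz(c,uv,z,s=None):
    r,t=ext(c,s); o=-r.T@t
    uv=np.atleast_2d(uv).astype(float)
    d=(r.T@np.linalg.inv(K(c))@np.c_[uv,np.ones(len(uv))].T).T
    return o+d*((z-o[2])/d[:,2])[:,None]
def grab(n,f=None,scale=1):
    s=robot.read_state(); c=robot.read_camera(n)
    if f: 
        im=c['pixels'][:,:,::-1]
        if scale!=1: im=cv2.resize(im,None,fx=scale,fy=scale,interpolation=cv2.INTER_CUBIC)
        cv2.imwrite('pics/'+f,im)
    return c,s
E
python3 - <<'E'
from h import *
for n in ['scene','top','wrist']:
    c,s=grab(n,n+'0.png',1.5); 
    print(n,c['fovy'],c['cx'],c['cy'],c.get('rvec'),c.get('tvec'),c.get('tool_from_camera'))
    if n!='wrist':
        r,t=ext(c);print(-r.T@t)
print(s)
E
```

```text
pics
scene 45.70500279850871 253.30547939489904 199.52999636825692 [ 1.29262208  1.98480229 -1.13334656] [ 0.29862218 -0.15318779  1.63939843] None
[1.46099152 0.36113612 0.73167848]
top 45.12043339902584 247.8831552269928 194.23848313207398 [ 2.06444158 -2.1603644   0.23631582] [-0.04634734  0.5740485   1.23807942] None
[ 0.29642002 -0.05396576  1.33181953]
wrist 70.30784037282032 258.9598562779173 191.0618136883567 None None [[-9.65272914e-04 -9.65712491e-01 -2.59612119e-01  7.18117395e-02]
 [ 9.99999368e-01 -1.08168049e-03  3.05532947e-04 -1.72040687e-04]
 [-5.75874347e-04 -2.59611660e-01  9.65712925e-01 -1.65463777e-01]
 [ 0.00000000e+00  0.00000000e+00  0.00000000e+00  1.00000000e+00]]
{'t': 0.1, 'q': array([-1.33838114e+00,  1.31065778e-01,  1.48919322e+00, -1.77294753e-05,
        1.52299439e+00, -8.54071479e-02]), 'dq': array([ 0.0027697 , -0.00039202, -0.00046883,  0.00038005,  0.00025808,
        0.00068618]), 'joint_torque': array([ 1.58123326e-03, -5.61339462e+01, -4.93095589e+01,  7.70801981e-02,
        2.90303794e-02, -7.79342372e-05]), 'tool_pos': array([ 0.18738944, -0.56943805,  0.21769167]), 'orientation': array([-3.10037479e+00, -4.96875082e-01,  2.19201779e-04]), 'force': array([-0.01812164,  0.03754178, -1.19273365]), 'wrist_torque': array([-0.00825283, -0.00686438, -0.00161967]), 'opening': 0.09295712680561308}
```

View pics/scene0.png

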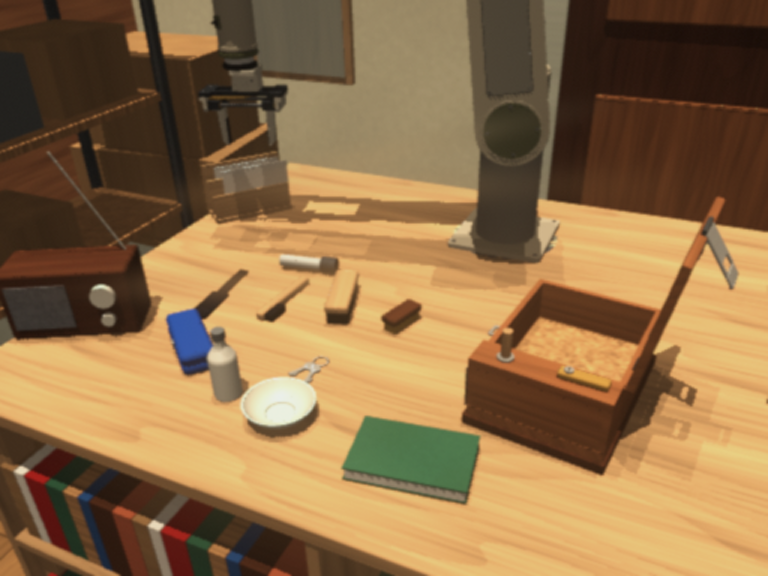

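View pics/top0.png

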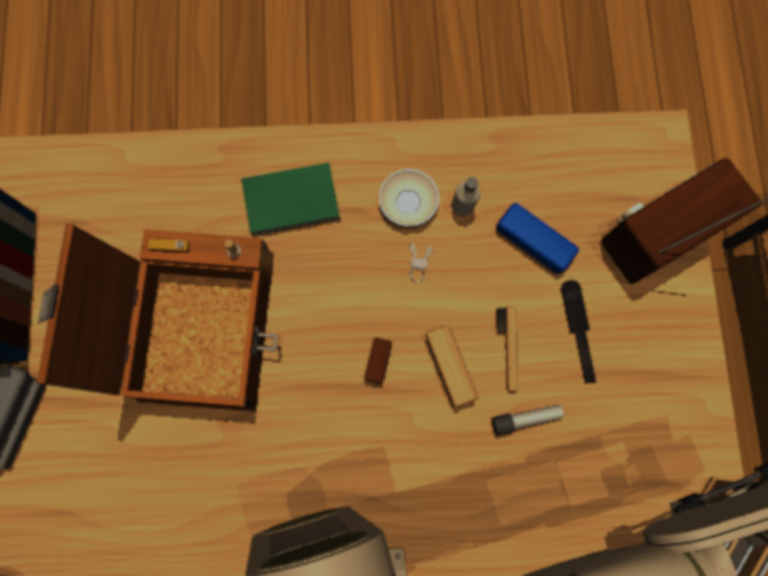

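View pics/wrist0.png

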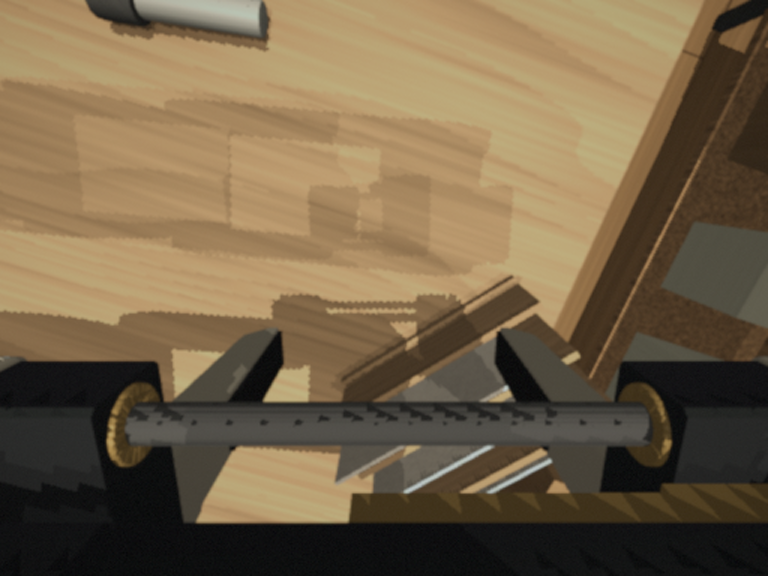

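Chest at the left with its front to world −y. I can see the suede brush (375,360), the shoe brush (452,367) and the welt brush (510,348). I see no tin or jar. Next I'll measure them.

```bash
cat > loc.py <<'E'
from h import *
def rect(c,m,z,s=None):
    cs,_=cv2.findContours(m.astype(np.uint8),cv2.RETR_EXTERNAL,cv2.CHAIN_APPROX_NONE)
    k=max(cs,key=cv2.contourArea)[:,0,:]
    w=onz(c,k,z,s)[:,:2]
    (x,y),(a,b),th=cv2.minAreaRect((w*1000).astype(np.float32))
    if a<b: a,b=b,a; th+=90
    return (round(x/1000,4),round(y/1000,4)),(round(a),round(b)),round(((th+90)%180)-90,1)
E
python3 - <<'E'
from loc import *
c,s=grab('top')
for n,z in [('brush',.044),('suede',.034),('welt',.018),('tin',.025),('jar',.054),('chest',.112),('pin',.15),('button',.138),('spray',.1),('flashlight',.02),('glasses_case',.043),('book',.024),('key_dish',.032)]:
    for d in robot.trace('top',n)[:2]:
        print(n,round(d['p'],2),np.round(d['uv']),d['pixels'].sum(),rect(c,d['pixels'],z))
c2,s=grab('scene')
for n,z in [('tin',.025),('jar',.054),('hasp',0.2),('button',.138)]:
    for d in robot.trace('scene',n)[:2]:
        print('scene',n,round(d['p'],2),np.round(d['uv']),d['pixels'].sum())
for d in robot.trace('scene','pin')[:1]: print(d['p'],d['uv'])
# enlarged chest crop
c,s=grab('top')
im=c['pixels'][130:290,20:200,::-1]
cv2.imwrite('pics/chest1.png',cv2.resize(im,None,fx=4,fy=3.7,interpolation=cv2.INTER_CUBIC))
E
```

```text
brush 0.7 [299. 243.] 924 ((0.4287, -0.2117), (149, 49), 18.2)
brush 0.21 [253. 238.] 397 ((0.4436, -0.0759), (84, 38), -16.6)
suede 0.92 [252. 238.] 365 ((0.4444, -0.0761), (84, 35), -16.9)
suede 0.3 [107. 214.] 15746 ((0.5494, 0.3372), (452, 335), 83.4)
welt 0.69 [338. 231.] 528 ((0.4582, -0.3269), (164, 36), -1.1)
welt 0.4 [ 59. 210.] 5734 ((0.5759, 0.4772), (322, 184), -8.5)
jar 0.46 [113. 164.] 251 ((0.6806, 0.3129), (80, 27), 87.4)
chest 0.75 [108. 216.] 15768 ((0.5348, 0.3113), (423, 314), 82.7)
pin 0.59 [153. 166.] 72 ((0.6438, 0.1744), (32, 19), 25.1)
button 0.68 [111. 167.] 200 ((0.6563, 0.2912), (71, 21), 84.3)
button 0.35 [191. 133.] 2397 ((0.7345, 0.0712), (167, 115), -81.3)
spray 0.73 [312. 129.] 372 ((0.7375, -0.2553), (80, 47), -21.9)
spray 0.39 [107. 212.] 16017 ((0.5391, 0.3148), (431, 318), 82.7)
flashlight 0.64 [345. 276.] 456 ((0.3226, -0.3509), (132, 32), -82.7)
glasses_case 0.64 [359. 160.] 1248 ((0.6672, -0.3954), (159, 72), 48.6)
book 0.73 [154. 164.] 118 ((0.6795, 0.1967), (37, 32), -0.3)
book 0.64 [194. 135.] 2292 ((0.776, 0.0832), (177, 123), -80.7)
key_dish 0.59 [274. 129.] 1175 ((0.7663, -0.1525), (116, 115), 43.2)
key_dish 0.44 [153. 163.] 84 ((0.6773, 0.1981), (37, 23), 42.7)
scene tin 0.44 [384. 245.] 12618
scene hasp 0.73 [480. 162.] 378
scene hasp 0.66 [384. 243.] 12774
scene button 0.86 [388. 249.] 350
scene button 0.36 [342. 231.] 195
0.44 [338.1, 229.8]
```

View pics/chest1.png

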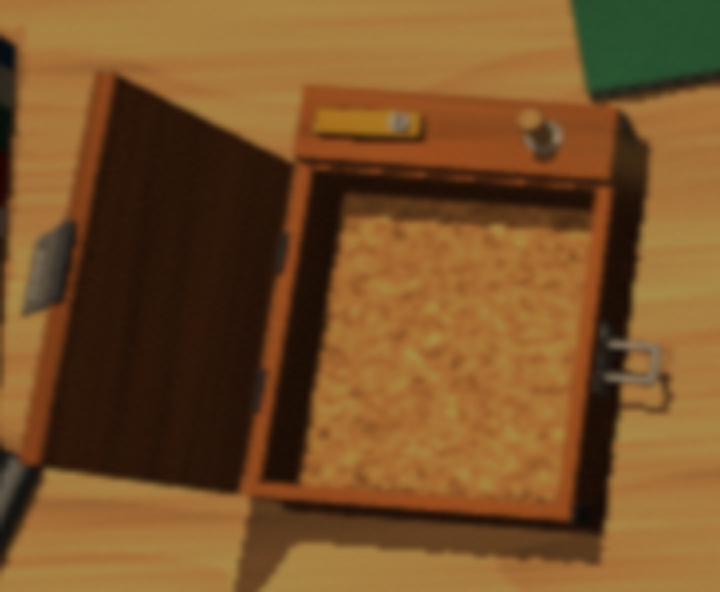

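```bash
cat > fit.py <<'E'
from h import *
from scipy.optimize import least_squares
c,s=grab('top')
cr=np.array([[305,87],[618,108],[612,183],[300,157],[575,520],[247,492]])/[4,3.7]+[20,130]-0.3
P=np.array([[107.5,-150,126],[-107.5,-150,126],[-107.5,-95,126],[107.5,-95,126],[-107.5,150,112],[107.5,150,112]])/1000
def w(p,P=P): 
    a=p[2]; Rz=np.array([[np.cos(a),-np.sin(a),0],[np.sin(a),np.cos(a),0],[0,0,1]])
    return P@Rz.T+[p[0],p[1],0]
f=lambda p:(proj(c,w(p))-cr).ravel()
r=least_squares(f,[.5,.28,1.5])
print(r.x, r.fun.round(2))
Q=lambda *q: proj(c,w(r.x,np.array([q])/1000))[0]
for uvz in [((660,362),59),((398,122),138),((528,120),171),((543,145),130)]:
    uv=np.array(uvz[0])/[4,3.7]+[20,130]
    p=onz(c,uv,uvz[1]/1000)[0]; a=r.x[2]
    d=p[:2]-r.x[:2]; print('chest frame',uvz, np.array([np.cos(a)*d[0]+np.sin(a)*d[1],-np.sin(a)*d[0]+np.cos(a)*d[1]]),p)
E
python3 fit.py
```

```text
[0.52940989 0.24634206 1.44634395] [ 0.57 -0.61  1.   -0.22  0.21 -0.89 -1.2  -0.02 -0.32  0.28 -0.22  1.28]
chest frame ((660, 362), 59) [-0.14466656  0.02713616] [0.48452594 0.10616284 0.059     ]
chest frame ((398, 122), 138) [ 0.03761597 -0.12275654] [0.65588633 0.26842917 0.138     ]
chest frame ((528, 120), 171) [-0.05659409 -0.1222054 ] [0.64364503 0.17501616 0.171     ]
chest frame ((543, 145), 130) [-0.05940135 -0.11541844] [0.63656209 0.17307309 0.13      ]
```

>>> {"op": "jog_arm", "data": {
  "commands": [
    [[0.402, 0.596, 0], [0, 0, 0], -1],
    [[0.402, 0.596, 0], [0, 0, 0], -1],
    [[0.402, 0.596, 0], [0, 0, 0], -1],
    [[0.402, 0.596, 0], [0, 0, 0], -1],
    [[0.402, 0.596, 0], [0, 0, 0], -1],
    [[0.402, 0.596, 0], [0, 0, 0], -1],
    [[0.402, 0.596, 0], [0, 0, 0], -1],
    [[0.402, 0.596, 0], [0, 0, 0], -1],
    [[0.402, 0.596, -0.1], [0, 0, 0], -1],
    [[0.402, 0.596, -0.1], [0, 0, 0], -1]
  ],
  "newtons": 25
}}

```text
t: 2.5
tool_pos: [0.4252, -0.211, 0.1541]
orientation: [-3.096, -0.496, 0.011]
force: [-1.0, 0.1, -0.3]
opening: 0.0929
```

Run:
```python
from loc import *
c,s=grab('wrist','w1.png',1.5); print(s['t'],s['tool_pos'],s['orientation'])
for n,z in [('brush',.044),('welt',.018),('suede',.034)]:
    for d in robot.trace('wrist',n)[:1]: print(n,d['p'],rect(c,d['pixels'],z,s))
```

```text
2.5 [ 0.42517871 -0.21102845  0.15411376] [-3.09628048 -0.49563635  0.01124689]
brush 0.84 ((0.4328, -0.2132), (148, 48), 17.8)
welt 0.94 ((0.4781, -0.3225), (130, 41), -3.5)
suede 0.74 ((0.593, -0.1681), (15, 3), -72.0)
```

View pics/w1.png

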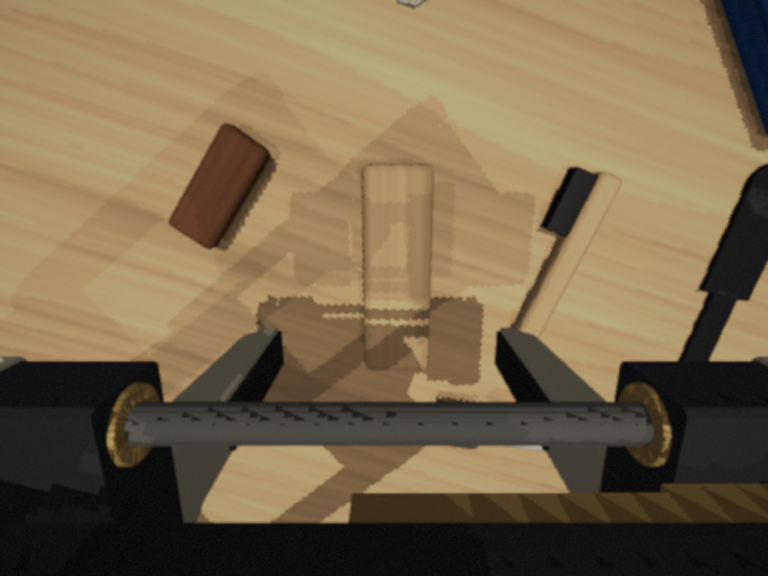

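Brush centred between the fingers, from (365,165) to (430,370). Next: go down, grip and lift.

>>> {"op": "jog_arm", "data": {
  "commands": [
    [[0.008, -0.002, -0.1], [0, 0, 0], -1],
    [[0.008, -0.002, -0.2], [0, 0, 0], -1],
    [[0.008, -0.002, -0.227], [0, 0, 0], -1],
    [[0.008, -0.002, -0.227], [0, 0, 0], -1],
    [[0.008, -0.002, -0.227], [0, 0, 0], 1],
    [[0.008, -0.002, -0.227], [0, 0, 0], 1],
    [[0.008, -0.002, -0.227], [0, 0, 0], 1],
    [[0.008, -0.002, -0.15], [0, 0, 0], 1],
    [[0.008, -0.002, 0.05], [0, 0, 0], 1],
    [[0.008, -0.002, 0.15], [0, 0, 0], 1]
  ],
  "newtons": 30
}}

```text
t: 3.95
tool_pos: [0.4341, -0.2147, 0.1983]
orientation: [3.1, 0.495, 0.004]
force: [0.8, -0.4, 0.5]
opening: 0.0379
```

Run:
```python
from loc import *
c,s=grab('wrist','w2.png',1.5); print(s['t'],s['tool_pos'],s['force'],s['opening'])
c,s=grab('scene','s2.png',1.5)
```

```text
3.95 [ 0.43406261 -0.21471282  0.19832543] [ 0.79826618 -0.43990227  0.47960703] 0.037867840342285373
```

View pics/w2.png

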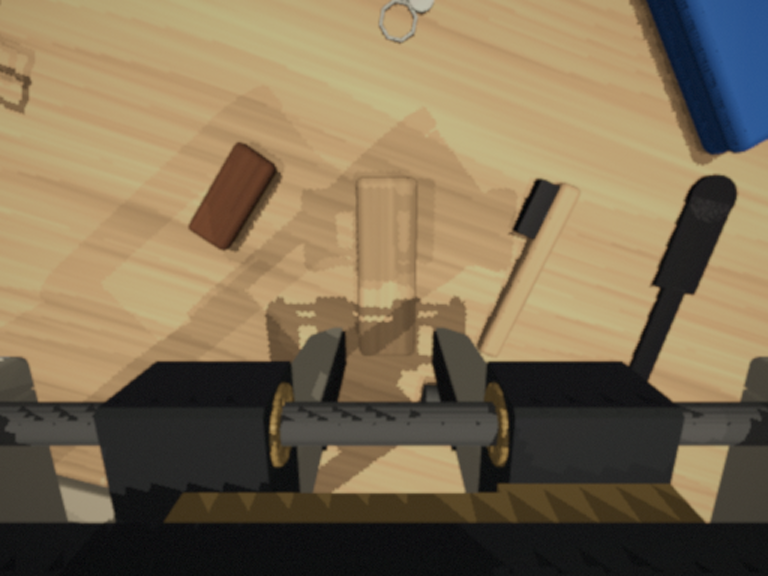

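View pics/s2.png

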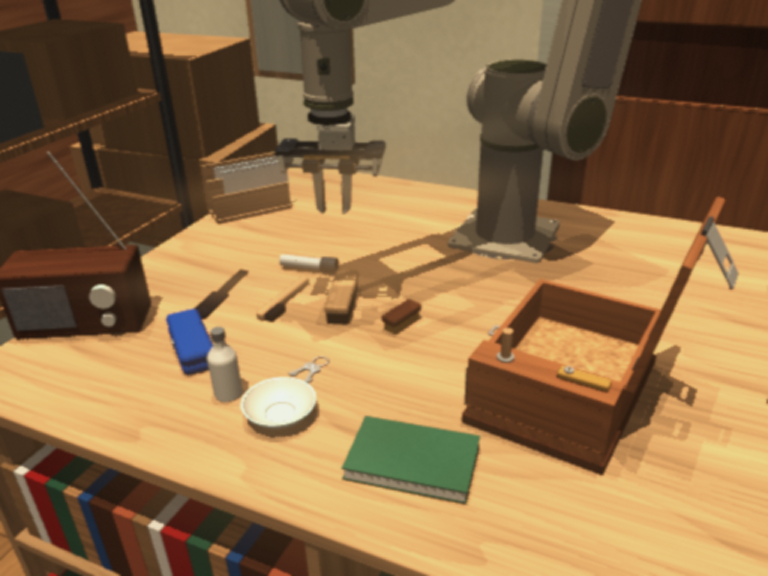

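The fingers move at about 70 mm/s, so they had not closed before the lift. I'll retry with a smaller opening and a longer close.

>>> {"op": "jog_arm", "data": {
  "commands": [
    [[-0.005, 0.003, -0.1], [0, 0, 0], -0.6],
    [[-0.005, 0.003, -0.2], [0, 0, 0], -0.6],
    [[-0.005, 0.003, -0.2], [0, 0, 0], -0.6],
    [[-0.005, 0.003, -0.22], [0, 0, 0], -0.6],
    [[-0.005, 0.003, -0.3], [0, 0, 0], -0.6],
    [[-0.005, 0.003, -0.3], [0, 0, 0], -0.6],
    [[-0.005, 0.003, -0.3], [0, 0, 0], 1],
    [[-0.005, 0.003, -0.3], [0, 0, 0], 1],
    [[-0.005, 0.003, -0.3], [0, 0, 0], 1],
    [[-0.005, 0.003, -0.3], [0, 0, 0], 1]
  ],
  "newtons": 30
}}

```text
t: 5.3
tool_pos: [0.4364, -0.216, 0.027]
orientation: [3.09, 0.494, 0.023]
force: [-2.1, 1.4, 8.3]
opening: 0.0478
```

>>> {"op": "jog_arm", "data": {
  "commands": [
    [[0, 0, 0.1], [0, 0, 0], 1],
    [[0, 0, 0.2], [0, 0, 0], 1],
    [[0, 0, 0.388], [0, 0, 0], 1],
    [[0, 0.05, 0.388], [0, 0, 0.05], 1],
    [[0.081, 0.78, 0.388], [0, 0, 0.18], 1],
    [[0.081, 0.78, 0.388], [0, 0, 0.18], 1],
    [[0.081, 0.78, 0.388], [0, 0, 0.18], 1],
    [[0.081, 0.78, 0.388], [0, 0, 0.18], 1],
    [[0.081, 0.78, 0.388], [0, 0, 0.18], 1],
    [[0.081, 0.78, 0.388], [0, 0, 0.18], 1]
  ],
  "newtons": 40
}}

```text
t: 6.55
tool_pos: [0.4776, 0.1888, 0.2602]
orientation: [2.348, 2.082, 0.032]
force: [0.4, -0.7, -2.2]
opening: 0.0479
```

>>> {"op": "jog_arm", "data": {
  "commands": [
    [[0.012, 0.105, -0.02], [0, 0, 0], 1],
    [[0.012, 0.105, -0.1], [0, 0, 0], 1],
    [[0.012, 0.105, -0.2], [0, 0, 0], 1],
    [[0.012, 0.105, -0.3], [0, 0, 0], 1],
    [[0.012, 0.105, -0.318], [0, 0, 0], 1],
    [[0.012, 0.105, -0.318], [0, 0, 0], 1],
    [[0.012, 0.105, -0.318], [0, 0, 0], -0.5],
    [[0.012, 0.105, -0.318], [0, 0, 0], -0.5],
    [[0.012, 0.105, -0.2], [0, 0, 0], -0.5],
    [[0.012, 0.105, 0], [0, 0, 0], -0.6]
  ]
}}

```text
t: 7.8
tool_pos: [0.4846, 0.2516, 0.1967]
orientation: [2.348, 2.082, 0.032]
force: [0.6, 0.2, -0.9]
opening: 0.0733
```

Run:
```python
from loc import *
s=robot.read_state(); print(s['t'],s['tool_pos'],s['force'],s['opening'])
c,s=grab('top','t3.png',1.5)
for n,z in [('welt',.018),('suede',.034),('brush',.08)]:
    for d in robot.trace('top',n)[:1]: print(n,d['p'],rect(c,d['pixels'],z,s))
c,s=grab('scene','s3.png',1.5)
```

```text
7.8 [0.48461702 0.25159385 0.19674362] [ 0.62408476  0.17287546 -0.90089847] 0.07329923279203486
welt 0.81 ((0.4587, -0.3232), (164, 38), -3.3)
suede 0.61 ((0.4452, -0.0759), (86, 37), -15.0)
brush 0.66 ((0.4798, 0.2262), (100, 47), 87.4)
```

View pics/t3.png

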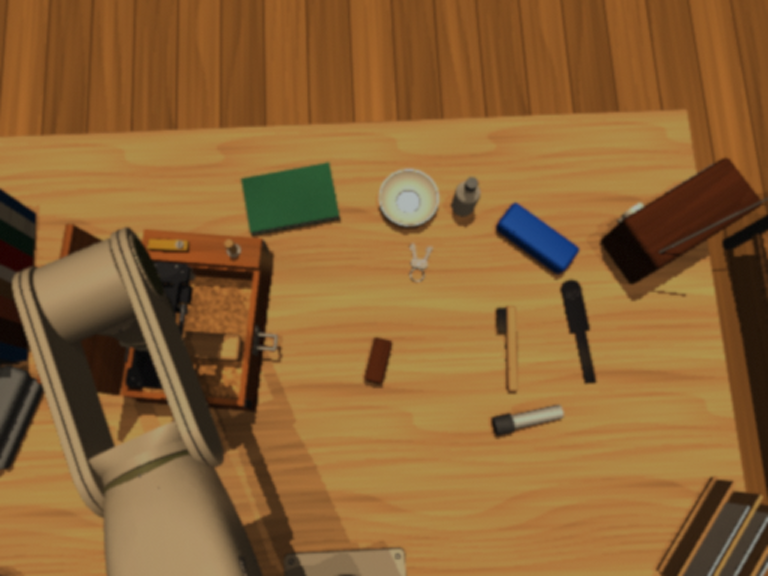

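View pics/s3.png

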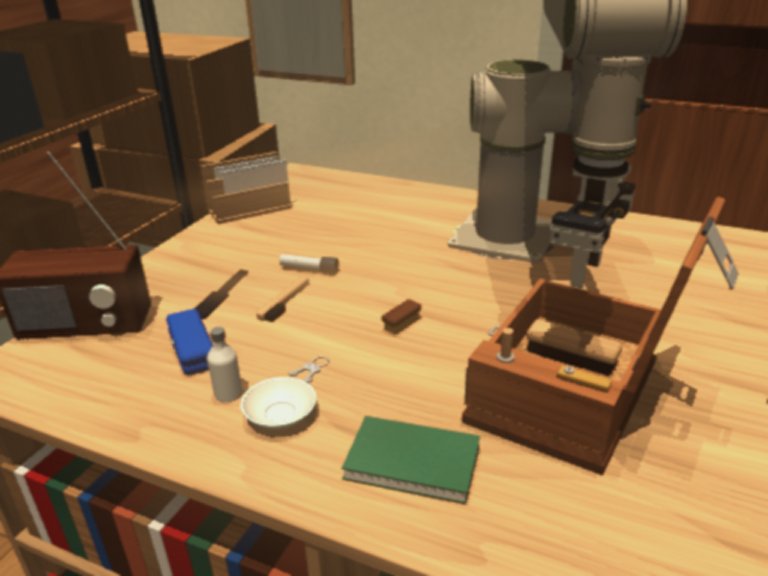

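>>> {"op": "jog_arm", "data": {
  "commands": [
    [[-0.066, -0.546, 0.02], [0, 0, -0.275], -0.4],
    [[-0.066, -0.546, 0.02], [0, 0, -0.275], -0.4],
    [[-0.066, -0.546, 0.02], [0, 0, -0.275], -0.4],
    [[-0.066, -0.546, 0.02], [0, 0, -0.275], -0.4],
    [[-0.066, -0.546, 0.02], [0, 0, -0.275], -0.4],
    [[-0.066, -0.546, 0.0], [0, 0, -0.275], -0.4],
    [[-0.066, -0.546, -0.05], [0, 0, -0.275], -0.4],
    [[-0.066, -0.546, -0.1], [0, 0, -0.275], -0.4],
    [[-0.066, -0.546, -0.1], [0, 0, -0.275], -0.4],
    [[-0.066, -0.546, -0.1], [0, 0, -0.275], -0.4]
  ]
}}

```text
t: 9.3
tool_pos: [0.4441, -0.0753, 0.1333]
orientation: [3.091, -0.437, 0.011]
force: [-0.0, -0.1, 0.6]
opening: 0.0652
```

Run:
```python
from loc import *
c,s=grab('wrist','w4.png',1.5); print(s['t'],s['tool_pos'],s['orientation'])
for n,z in [('suede',.034),('welt',.018)]:
    for d in robot.trace('wrist',n)[:1]: print(n,d['p'],rect(c,d['pixels'],z,s))
c,s=grab('top')
for n,z in [('suede',.034)]:
    for d in robot.trace('top',n)[:1]: print(n,d['p'],rect(c,d['pixels'],z,s))
```

```text
9.3 [ 0.44410065 -0.07527378  0.13327401] [ 3.09143604 -0.43681227  0.0109841 ]
suede 0.72 ((0.4491, -0.0771), (83, 35), -17.1)
welt 0.65 ((0.4633, -0.3179), (162, 47), -3.6)
suede 0.54 ((0.4162, -0.0685), (34, 25), 87.4)
```

View pics/w4.png

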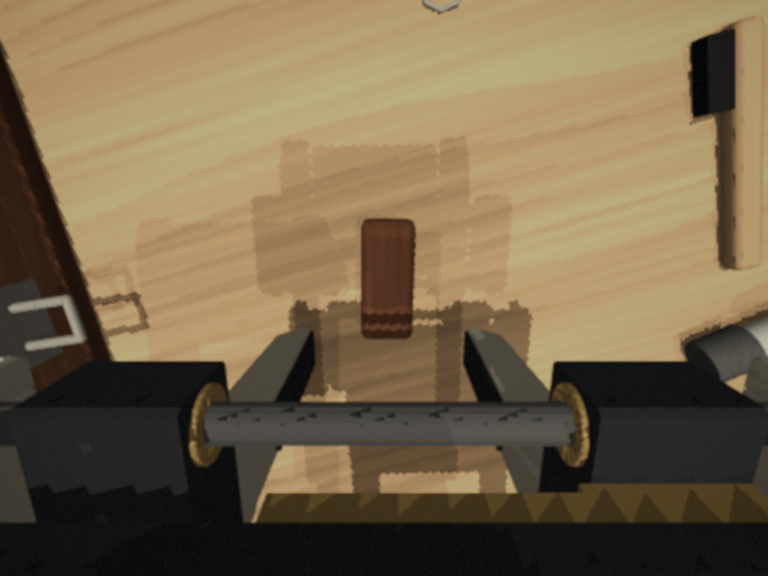

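Suede centred at (388,278) between the fingers. I'll grip it.

>>> {"op": "jog_arm", "data": {
  "commands": [
    [[0.007, -0.002, -0.1], [0, 0, 0], -0.4],
    [[0.007, -0.002, -0.198], [0, 0, 0], -0.4],
    [[0.007, -0.002, -0.198], [0, 0, 0], -0.4],
    [[0.007, -0.002, -0.198], [0, 0, 0], 1],
    [[0.007, -0.002, -0.198], [0, 0, 0], 1],
    [[0.007, -0.002, -0.198], [0, 0, 0], 1],
    [[0.007, -0.002, -0.198], [0, 0, 0], 1],
    [[0.007, -0.002, -0.198], [0, 0, 0], 1],
    [[0.007, -0.002, -0.1], [0, 0, 0], 1],
    [[0.007, -0.002, 0.05], [0, 0, 0], 1]
  ],
  "newtons": 35
}}

```text
t: 10.8
tool_pos: [0.4483, -0.0764, 0.1383]
orientation: [3.092, -0.429, 0.012]
force: [0.6, -1.2, -0.5]
opening: 0.0356
```

>>> {"op": "jog_arm", "data": {
  "commands": [
    [[0, 0.05, 0.203], [0, 0, 0.03], 1],
    [[0.178, 0.549, 0.203], [0, 0, 0.274], 1],
    [[0.178, 0.549, 0.203], [0, 0, 0.274], 1],
    [[0.178, 0.549, 0.203], [0, 0, 0.274], 1],
    [[0.178, 0.549, 0.203], [0, 0, 0.274], 1],
    [[0.178, 0.549, 0.203], [0, 0, 0.274], 1],
    [[0.178, 0.549, 0.203], [0, 0, 0.274], 1],
    [[0.178, 0.549, 0.203], [0, 0, 0.274], 1],
    [[0.178, 0.549, 0.203], [0, 0, 0.274], 1],
    [[0.178, 0.549, 0.203], [0, 0, 0.274], 1]
  ]
}}

```text
t: 12.05
tool_pos: [0.5551, 0.253, 0.2603]
orientation: [2.35, 2.074, 0.031]
force: [-0.7, 0.1, 0.5]
opening: 0.0357
```

>>> {"op": "jog_arm", "data": {
  "commands": [
    [[0, 0, -0.1], [0, 0, 0], 1],
    [[0, 0, -0.2], [0, 0, 0], 1],
    [[0, 0, -0.3], [0, 0, 0], 1],
    [[0, 0, -0.327], [0, 0, 0], 1],
    [[0, 0, -0.327], [0, 0, 0], 1],
    [[0, 0, -0.327], [0, 0, 0], -0.1],
    [[0, 0, -0.327], [0, 0, 0], -0.1],
    [[0, 0, -0.327], [0, 0, 0], -0.1],
    [[0, 0, -0.2], [0, 0, 0], -0.1],
    [[0, 0, -0.02], [0, 0, 0], -0.1]
  ]
}}

```text
t: 13.3
tool_pos: [0.5544, 0.2528, 0.1903]
orientation: [2.351, 2.075, 0.029]
force: [0.8, 1.1, 0.4]
opening: 0.0512
```

Run:
```python
from loc import *
c,s=grab('wrist','w5.png',1.5); print(s['t'],s['tool_pos'],s['orientation'])
c,s=grab('top')
for n,z in [('welt',.018)]:
    for d in robot.trace('top',n)[:1]: 
        print(n,d['p'],rect(c,d['pixels'],z,s))
c,s=grab('scene','s5.png',1.5)
```

```text
13.3 [0.55437756 0.25280264 0.19032362] [2.35074401 2.07469181 0.02910205]
welt 0.71 ((0.4603, -0.3229), (161, 40), -4.8)
```

View pics/w5.png

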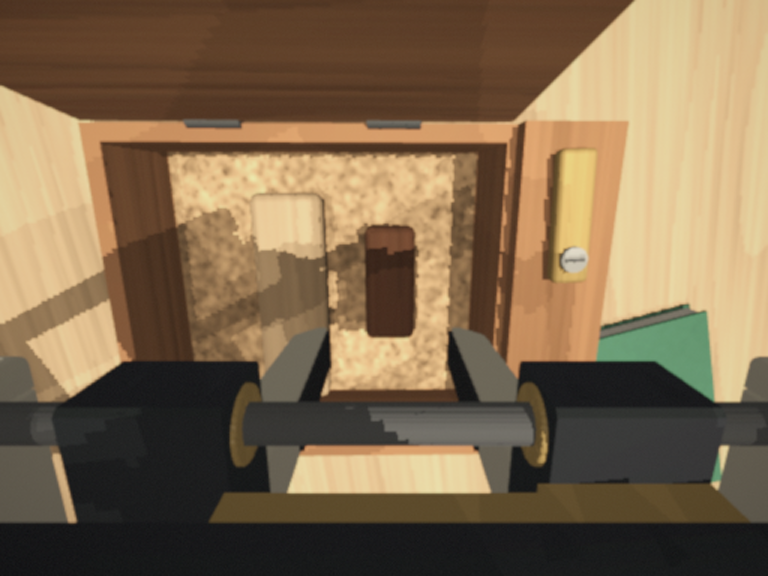

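View pics/s5.png

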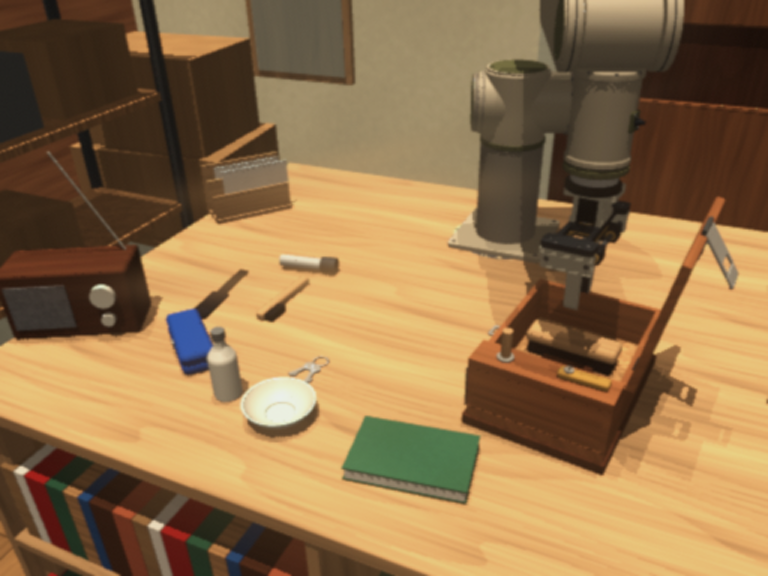

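>>> {"op": "jog_arm", "data": {
  "commands": [
    [[-0.158, -0.978, 0.02], [0, 0, -0.236], -0.1],
    [[-0.158, -0.978, 0.02], [0, 0, -0.236], -0.1],
    [[-0.158, -0.978, 0.02], [0, 0, -0.236], -0.1],
    [[-0.158, -0.978, 0.02], [0, 0, -0.236], -0.1],
    [[-0.158, -0.978, 0.0], [0, 0, -0.236], -0.1],
    [[-0.158, -0.978, 0.0], [0, 0, -0.236], -0.1],
    [[-0.158, -0.978, 0.0], [0, 0, -0.236], -0.1],
    [[-0.158, -0.978, 0.0], [0, 0, -0.236], -0.1],
    [[-0.158, -0.978, -0.05], [0, 0, -0.236], -0.1],
    [[-0.158, -0.978, -0.1], [0, 0, -0.236], -0.1]
  ]
}}

```text
t: 14.75
tool_pos: [0.4613, -0.3365, 0.1319]
orientation: [3.116, -0.061, 0.022]
force: [0.3, 0.4, -1.0]
opening: 0.0513
```

Run:
```python
from loc import *
c,s=grab('wrist','w6.png',1.5); print(s['t'],s['tool_pos'],s['orientation'])
for n,z in [('welt',.018)]:
    for d in robot.trace('wrist',n)[:1]: 
        print(n,d['p'],rect(c,d['pixels'],z,s))
        v,u=np.nonzero(d['pixels']); w=onz(c,np.c_[u,v],z,s)
        for a in np.arange(.38,.56,.02):
            k=abs(w[:,0]-a)<.003
            if k.any(): print(round(a,2),w[k,1].min().round(4),w[k,1].max().round(4))
```

```text
14.75 [ 0.46131169 -0.33646202  0.13191902] [ 3.11590218 -0.0605018   0.02193582]
welt 0.67 ((0.4629, -0.3261), (162, 36), -3.3)
0.38 -0.335 -0.3225
0.4 -0.3391 -0.3188
0.42 -0.341 -0.3221
0.44 -0.3427 -0.3232
0.46 -0.3435 -0.3242
0.48 -0.3442 -0.3253
0.5 -0.346 -0.3099
0.52 -0.3477 -0.3112
0.54 -0.3483 -0.3126
```

View pics/w6.png

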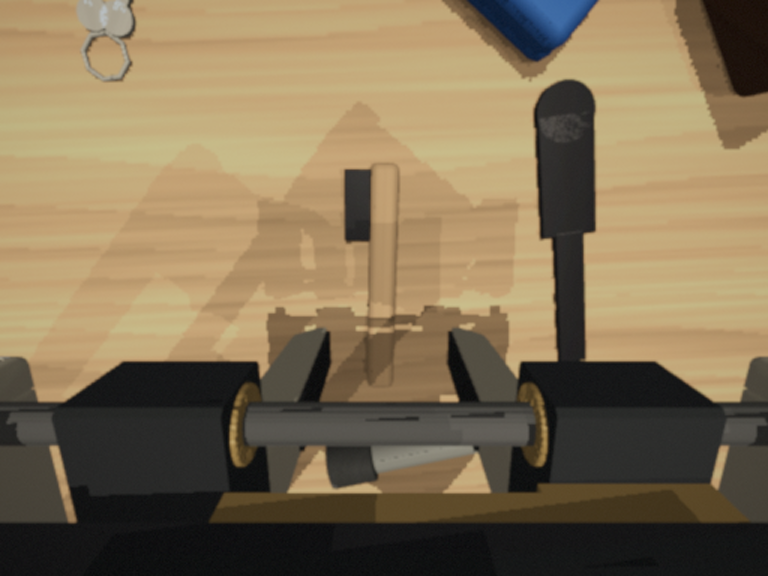

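Stick centred at (383,275), under the fingers, bristles to the left near its far end. I'll grip it.

>>> {"op": "jog_arm", "data": {
  "commands": [
    [[0, 0.004, -0.1], [0, 0, 0], -0.1],
    [[0, 0.004, -0.19], [0, 0, -0.002], -0.1],
    [[0, 0.004, -0.21], [0, 0, -0.002], -0.1],
    [[0, 0.004, -0.212], [0, 0, -0.002], -0.1],
    [[0, 0.004, -0.212], [0, 0, -0.002], 1],
    [[0, 0.004, -0.212], [0, 0, -0.002], 1],
    [[0, 0.004, -0.212], [0, 0, -0.002], 1],
    [[0, 0.004, -0.212], [0, 0, -0.002], 1],
    [[0, 0.004, -0.212], [0, 0, -0.002], 1],
    [[0, 0.004, -0.212], [0, 0, -0.002], 1]
  ]
}}

```text
t: 16.1
tool_pos: [0.4592, -0.3283, 0.0003]
orientation: [3.127, -0.081, 0.009]
force: [0.1, 14.6, 22.9]
opening: 0.0195
```

>>> {"op": "jog_arm", "data": {
  "commands": [
    [[0, 0, 0.1], [0, 0, 0], 1],
    [[0, 0, 0.2], [0, 0, 0], 1],
    [[0, 0.1, 0.4], [0, 0, 0.03], 1],
    [[-0.057, 0.979, 0.42], [0, 0, 0.2385], 1],
    [[-0.057, 0.979, 0.42], [0, 0, 0.2385], 1],
    [[-0.057, 0.979, 0.42], [0, 0, 0.2385], 1],
    [[-0.057, 0.979, 0.42], [0, 0, 0.2385], 1],
    [[-0.057, 0.979, 0.42], [0, 0, 0.2385], 1],
    [[-0.057, 0.979, 0.42], [0, 0, 0.2385], 1],
    [[-0.057, 0.979, 0.42], [0, 0, 0.2385], 1]
  ]
}}

```text
t: 17.35
tool_pos: [0.4313, 0.1349, 0.2356]
orientation: [2.343, 2.084, 0.021]
force: [1.2, -0.1, 0.2]
opening: 0.0194
```

>>> {"op": "jog_arm", "data": {
  "commands": [
    [[0, 0.25, 0.0], [0, 0, 0.03], 1]
  ]
}}

```text
t: 17.48
tool_pos: [0.4311, 0.1976, 0.2366]
orientation: [2.138, 2.295, 0.024]
force: [1.8, -0.2, 0.7]
opening: 0.0196
```

>>> {"op": "jog_arm", "data": {
  "commands": [
    [[-0.01, 0.103, 0], [0, 0, -0.031], 1],
    [[-0.01, 0.103, 0], [0, 0, -0.031], 1],
    [[-0.01, 0.103, -0.1], [0, 0, -0.031], 1],
    [[-0.01, 0.103, -0.2], [0, 0, -0.031], 1]
  ]
}}

```text
t: 17.98
tool_pos: [0.4245, 0.2605, 0.116]
orientation: [2.348, 2.077, 0.025]
force: [0.6, 0.4, -1.7]
opening: 0.0198
```

Run:
```python
from loc import *
c,s=grab('wrist','w7.png',1.5); print(s['t'],s['tool_pos'],s['orientation'])
```

```text
17.975 [0.4245005  0.26053919 0.11604061] [2.34801556 2.07708177 0.02503384]
```

View pics/w7.png

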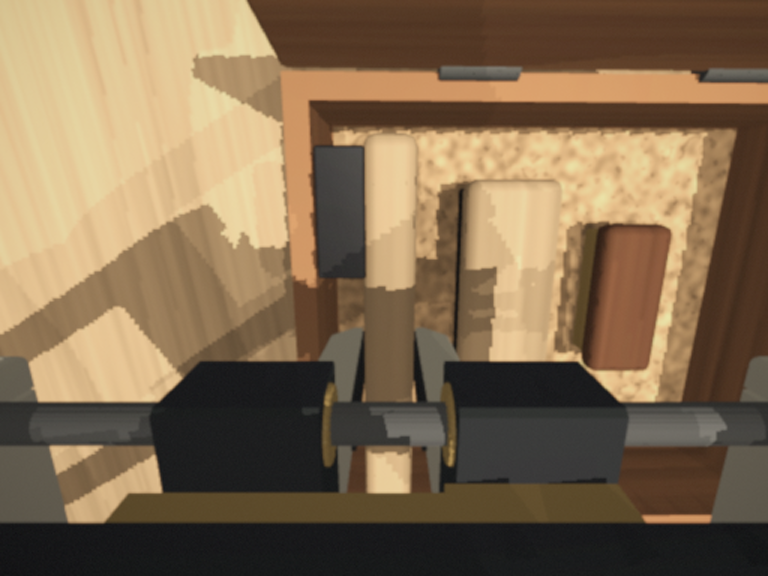

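Stick held at (390,250), aligned, bristles just inside the wall, brush to its right with a gap. I'll lower and release.

>>> {"op": "jog_arm", "data": {
  "commands": [
    [[0.004, 0, -0.05], [0, 0, 0], 1],
    [[0.004, 0, -0.1], [0, 0, 0], 1],
    [[0.004, 0, -0.105], [0, 0, 0], 1],
    [[0.004, 0, -0.105], [0, 0, 0], 0.35],
    [[0.004, 0, -0.105], [0, 0, 0], 0.35],
    [[0.004, 0, -0.105], [0, 0, 0], 0.35],
    [[0.004, 0, 0], [0, 0, 0], 0.35],
    [[0.004, 0, 0.15], [0, 0, 0], 0.35],
    [[0.004, 0, 0.25], [0, 0, 0], 0.35]
  ]
}}

```text
t: 19.15
tool_pos: [0.4206, 0.2577, 0.2344]
orientation: [2.351, 2.08, 0.005]
force: [1.7, 0.9, -0.2]
opening: 0.03
```

Run:
```python
from loc import *
c,s=grab('wrist','w8.png',1.5); print(s['t'],s['tool_pos'],s['orientation'])
c,s=grab('top','t8.png',1.5)
c,s=grab('scene','s8.png',1.5)
```

```text
19.15 [0.42061803 0.2576997  0.23444779] [2.35119997 2.0795227  0.00536109]
```

View pics/w8.png

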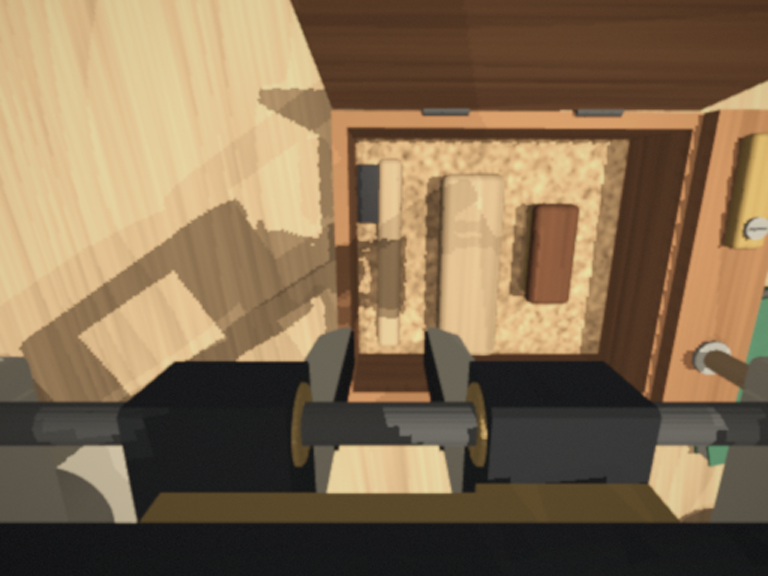

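View pics/s8.png

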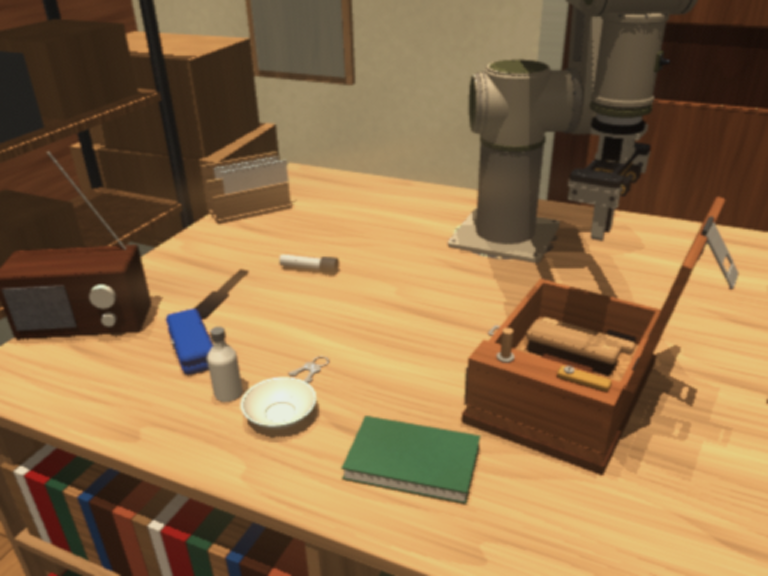

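View pics/t8.png

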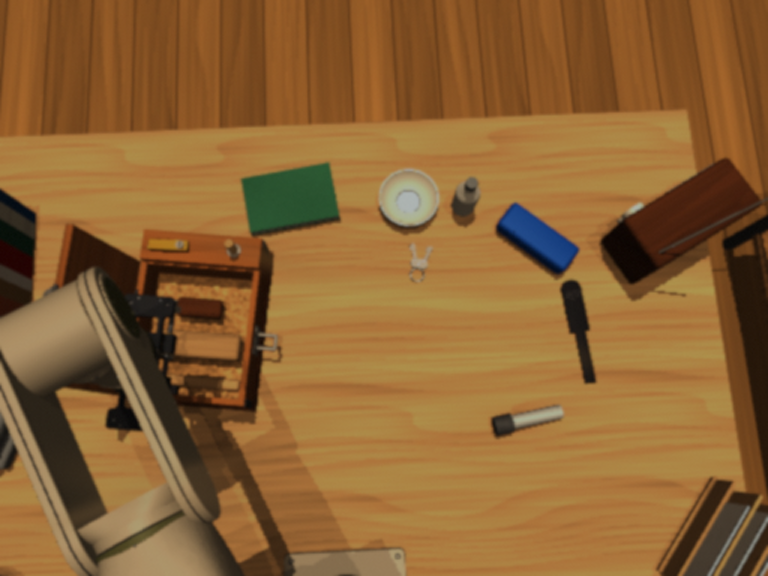

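All three brushes are in the chest, nothing else shoe-care on the table. Next, the lid: over it with closed fingers, a quarter turn, and down behind it.

>>> {"op": "jog_arm", "data": {
  "commands": [
    [[0, 0, 0.217], [0, 0, 0.25], 1],
    [[0, 0, 0.217], [0, 0, 0.25], 1],
    [[0, 0, 0.217], [0, 0, 0.25], 1],
    [[0.043, 0.342, 0.217], [0, 0, 0.25], 1],
    [[0.043, 0.342, 0.217], [0, 0, 0.25], 1],
    [[0.043, 0.342, 0.217], [0, 0, 0.25], 1],
    [[0.043, 0.342, 0.217], [0, 0, 0.25], 1],
    [[0.043, 0.342, 0.217], [0, 0, 0.25], 1],
    [[0.043, 0.342, 0.217], [0, 0, 0.25], 1],
    [[0.043, 0.342, 0.217], [0, 0, 0.25], 1]
  ]
}}

```text
t: 20.55
tool_pos: [0.4483, 0.4642, 0.3665]
orientation: [-0.192, -3.129, -0.016]
force: [-0.1, 0.3, 0.2]
opening: 0.0005
```

Run:
```python
from loc import *
c,s=grab('top','t9.png',1.5);print(s['tool_pos'],s['orientation'])
c,s=grab('scene','s9.png',1.5)
```

```text
[0.44829003 0.46417282 0.36650038] [-0.19167623 -3.1289357  -0.01641885]
```

View pics/s9.png

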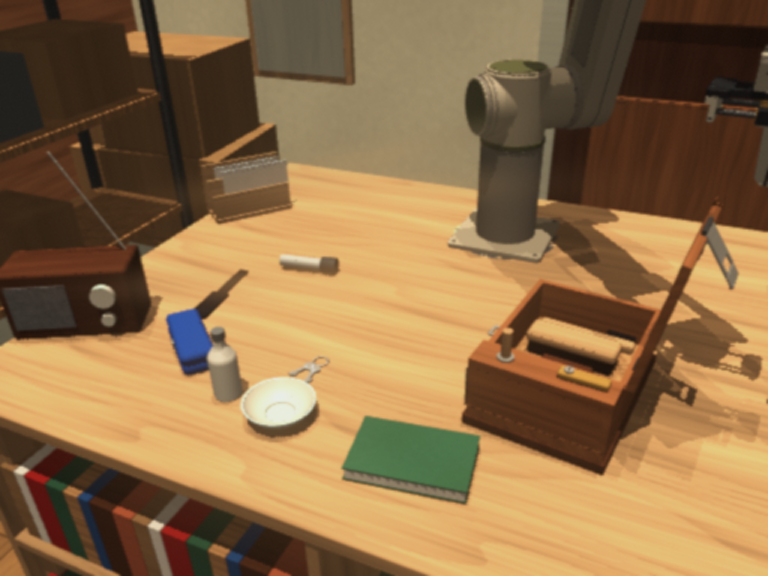

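```bash
cat >> h.py <<'E'
CH=np.array([0.5294,0.2463]); A=1.4463
def c2w(P):
    P=np.atleast_2d(P)/1000.; ca,sa=np.cos(A),np.sin(A)
    return np.c_[CH[0]+ca*P[:,0]-sa*P[:,1],CH[1]+sa*P[:,0]+ca*P[:,1],P[:,2]]
def w2c(p):
    d=np.asarray(p[:2])-CH; ca,sa=np.cos(A),np.sin(A)
    return np.array([ca*d[0]+sa*d[1],-sa*d[0]+ca*d[1],p[2]])*1000
def cdir(dx,dy): # chest mm -> world m
    ca,sa=np.cos(A),np.sin(A); return np.array([ca*dx-sa*dy,sa*dx+ca*dy])/1000
E
python3 - <<'E'
from h import *
c,s=grab('scene')
for th in [1.6,1.65,1.7,1.75,1.8,1.85]:
    P=[[107.5-215*np.cos(th)+14*t*np.sin(th),-93,112+215*np.sin(th)+14*t*np.cos(th)] for t in (0,1)]
    print(th,(proj(c,c2w(P))*1.5).round(0).tolist())
    d=th-1.57
print((proj(c,c2w([[107.5,-93,112],[-107.5,-150,126],[-107.5,150,112]]))*1.5).round())
E
```

```text
1.6 [[654.0, 254.0], [666.0, 257.0]]
1.65 [[663.0, 257.0], [675.0, 260.0]]
1.7 [[672.0, 260.0], [683.0, 263.0]]
1.75 [[681.0, 263.0], [692.0, 267.0]]
1.8 [[689.0, 266.0], [701.0, 271.0]]
1.85 [[698.0, 270.0], [709.0, 276.0]]
[[621. 388.]
 [466. 356.]
 [538. 277.]]
```

Run:
```python
from h import *
c,s=grab('scene')
for th in [1.6,1.65,1.7,1.75,1.8,1.85]:
    P=[[107.5-215*np.cos(th)+14*t*np.sin(th),150,112+215*np.sin(th)+14*t*np.cos(th)] for t in (0,1)]
    print(th,(proj(c,c2w(P))*1.5).round(0).tolist())
im=c['pixels'][110:260,390:512,::-1]
cv2.imwrite('pics/lid.png',cv2.resize(im,None,fx=4,fy=4,interpolation=cv2.INTER_CUBIC))
```

```text
1.6 [[693.0, 188.0], [702.0, 190.0]]
1.65 [[700.0, 190.0], [710.0, 193.0]]
1.7 [[708.0, 192.0], [717.0, 195.0]]
1.75 [[715.0, 195.0], [725.0, 198.0]]
1.8 [[722.0, 197.0], [732.0, 201.0]]
1.85 [[730.0, 200.0], [739.0, 204.0]]
```

View pics/lid.png

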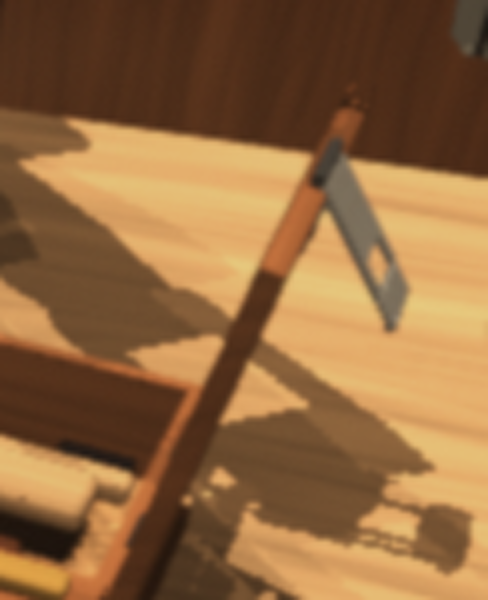

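```bash
cat > lidp.py <<'E'
from h import *
s=robot.read_state(); p=s['tool_pos']; print(w2c(p))
cy=107
def out(l,cx,z):
    w=c2w([[cx,cy,z]])[0]; print(l,round(cx),round(z),((w-p)/0.6).round(3).tolist())
out('dn',206,285)
for th in [1.65,1.5,1.3,1.1,.9,.7,.5,.3,.15,.05,0]:
    rho=180
    out(th,107.5-rho*np.cos(th)+14*np.sin(th)+17.5,112+rho*np.sin(th)+14*np.cos(th)-(20 if th>1.4 else 5))
E
python3 lidp.py
```

```text
[206.13995478 106.93915716 367.27530837]
dn 206 285 [-0.0, -0.0, -0.137]
1.65 153 270 [-0.011, -0.088, -0.162]
1.5 126 273 [-0.017, -0.132, -0.158]
1.3 90 284 [-0.024, -0.191, -0.138]
1.1 56 274 [-0.031, -0.249, -0.156]
0.9 24 257 [-0.038, -0.301, -0.184]
0.7 -4 234 [-0.044, -0.347, -0.223]
0.5 -26 206 [-0.048, -0.384, -0.269]
0.3 -43 174 [-0.052, -0.412, -0.323]
0.15 -51 148 [-0.053, -0.425, -0.366]
0.05 -54 130 [-0.054, -0.43, -0.395]
0 -55 121 [-0.054, -0.432, -0.41]
```

>>> {"op": "jog_arm", "data": {
  "commands": [
    [[0, 0, -0.1], [0, 0, 0], 1],
    [[0, 0, -0.155], [0, 0, 0], 1],
    [[-0.005, -0.044, -0.16], [0, 0, 0], 1],
    [[-0.011, -0.088, -0.162], [0, 0, 0], 1],
    [[-0.017, -0.132, -0.158], [0, 0, 0], 1],
    [[-0.024, -0.191, -0.138], [0, 0, 0], 1],
    [[-0.031, -0.249, -0.156], [0, 0, 0], 1],
    [[-0.038, -0.301, -0.184], [0, 0, 0], 1],
    [[-0.044, -0.347, -0.223], [0, 0, 0], 1],
    [[-0.044, -0.347, -0.223], [0, 0, 0], 1]
  ]
}}

```text
t: 22.0
tool_pos: [0.4214, 0.2542, 0.2318]
orientation: [-0.198, -3.127, -0.016]
force: [0.1, 0.8, -0.0]
opening: 0.0008
```

Run:
```python
from loc import *
c,s=grab('scene','s10.png',1.5);print(w2c(s['tool_pos']),s['orientation'])
```

```text
[ -5.57680279 108.19316039 231.83592834] [-0.19801322 -3.12736754 -0.01588523]
```

View pics/s10.png

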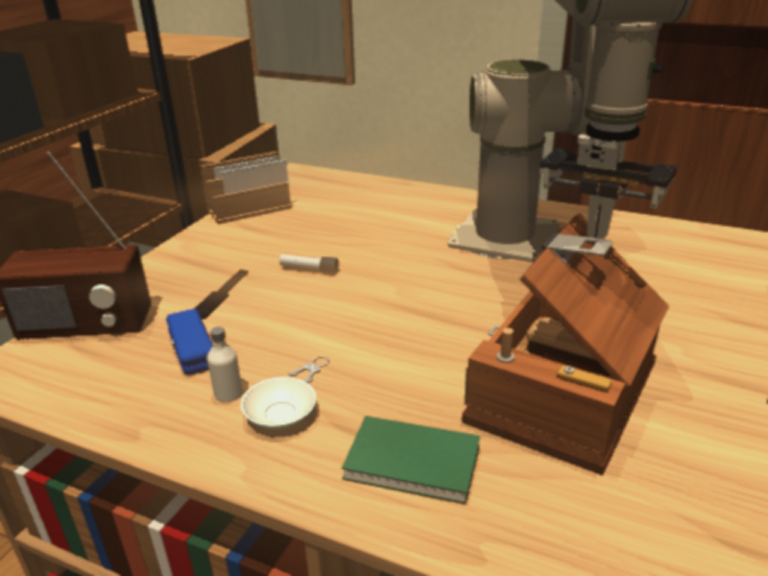

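>>> {"op": "jog_arm", "data": {
  "commands": [
    [[-0.004, -0.034, -0.043], [0, 0, 0], 1],
    [[-0.008, -0.062, -0.096], [0, 0, 0], 1],
    [[-0.009, -0.075, -0.14], [0, 0, 0], 1],
    [[-0.01, -0.08, -0.165], [0, 0, 0], 1],
    [[-0.01, -0.082, -0.18], [0, 0, 0], 1],
    [[-0.01, -0.082, -0.185], [0, 0, 0], 1],
    [[-0.01, -0.082, -0.187], [0, 0, 0], 1]
  ]
}}

```text
t: 22.92
tool_pos: [0.4166, 0.2071, 0.1259]
orientation: [-0.196, -3.13, -0.019]
force: [-22.5, -8.7, 43.0]
opening: 0.0006
```

Run:
```python
from loc import *
c,s=grab('scene','s11.png',1.5);print(w2c(s['tool_pos']),s['force'])
im=c['pixels'][150:330,290:470,::-1]
cv2.imwrite('pics/s11c.png',cv2.resize(im,None,fx=3.3,fy=3.3,interpolation=cv2.INTER_CUBIC))
```

```text
[-52.93445388 107.02504213 125.90385508] [-22.51767912  -8.69812689  42.97397856]
```

View pics/s11c.png

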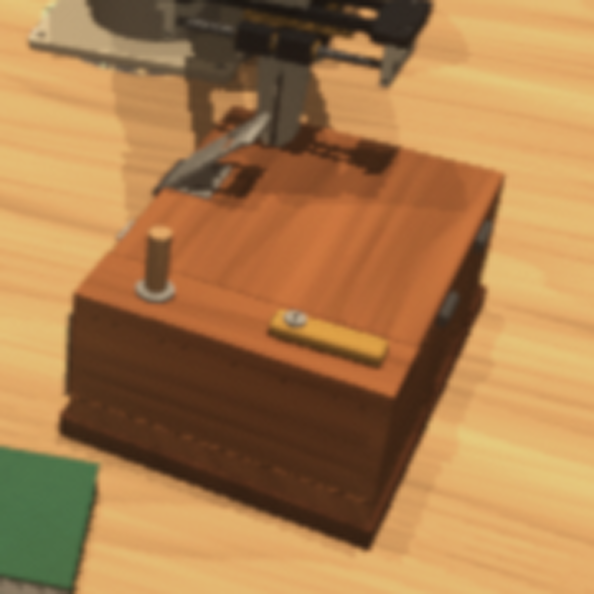

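```bash
cat > but.py <<'E'
from h import *
s=robot.read_state(); p=s['tool_pos']; print(w2c(p),s['orientation'],s['t'])
def out(l,cx,cy,z):
    w=c2w([[cx,cy,z]])[0]; print(l,round(cx),round(cy),round(z),((w-p)/0.6).round(3).tolist())
out('up',-53,107,225)
out('over',86,-165,225)
out('down',86,-165,131)
for ph in [1.5,1.25,1,.75,.5,.25,.0]:
    f=10+7.5*np.cos(ph); r=46
    out(ph,38+r*np.sin(ph)+(10+f)*np.cos(ph),-122.5+r*np.cos(ph)-(10+f)*np.sin(ph),131)
E
python3 but.py
```

```text
[-52.95912734 107.07868347 125.93155161] [-0.19592661 -3.13000399 -0.01876847] 22.975
up -53 107 225 [0.0, -0.0, 0.165]
over 86 -165 225 [0.479, 0.173, 0.165]
down 86 -165 131 [0.479, 0.173, 0.008]
1.5 85 -140 131 [0.437, 0.178, 0.008]
1.25 89 -129 131 [0.42, 0.185, 0.008]
1 90 -118 131 [0.402, 0.189, 0.008]
0.75 88 -106 131 [0.382, 0.189, 0.008]
0.5 83 -95 131 [0.362, 0.184, 0.008]
0.25 76 -85 131 [0.344, 0.173, 0.008]
0.0 66 -76 131 [0.328, 0.158, 0.008]
```

>>> {"op": "jog_arm", "data": {
  "commands": [
    [[0, 0, 0.08], [0, 0, 0], 1],
    [[0, 0, 0.165], [0, 0, 0], 1],
    [[0, 0, 0.165], [0, 0, 0], 1],
    [[0.479, 0.173, 0.165], [0, 0, 0], 1],
    [[0.479, 0.173, 0.165], [0, 0, 0], 1],
    [[0.479, 0.173, 0.165], [0, 0, 0], 1],
    [[0.479, 0.173, 0.165], [0, 0, 0], 1],
    [[0.479, 0.173, 0.165], [0, 0, 0], 1],
    [[0.479, 0.173, 0.165], [0, 0, 0], 1],
    [[0.479, 0.173, 0.12], [0, 0, 0], 1]
  ]
}}

```text
t: 24.22
tool_pos: [0.7053, 0.3119, 0.1987]
orientation: [-0.195, -3.133, -0.021]
force: [0.4, -0.6, -0.0]
opening: 0.0005
```

```bash
python3 but.py
python3 - <<'E'
from h import *
c,s=grab('top')
im=c['pixels'][130:290,20:200,::-1]
cv2.imwrite('pics/t12.png',cv2.resize(im,None,fx=4,fy=3.7,interpolation=cv2.INTER_CUBIC))
c,s=grab('scene')
im=c['pixels'][150:330,290:470,::-1]
cv2.imwrite('pics/s12c.png',cv2.resize(im,None,fx=3.3,fy=3.3,interpolation=cv2.INTER_CUBIC))
E
```

```text
[  86.94542671 -166.34101696  198.67901392] [-0.19548457 -3.13267158 -0.02076235] 24.225
up -53 107 225 [-0.481, -0.175, 0.044]
over 86 -165 225 [-0.002, -0.001, 0.044]
down 86 -165 131 [-0.002, -0.001, -0.113]
1.5 85 -140 131 [-0.044, 0.003, -0.113]
1.25 89 -129 131 [-0.061, 0.011, -0.113]
1 90 -118 131 [-0.08, 0.015, -0.113]
0.75 88 -106 131 [-0.099, 0.014, -0.113]
0.5 83 -95 131 [-0.119, 0.009, -0.113]
0.25 76 -85 131 [-0.137, -0.002, -0.113]
0.0 66 -76 131 [-0.153, -0.017, -0.113]
```

View pics/s12c.png

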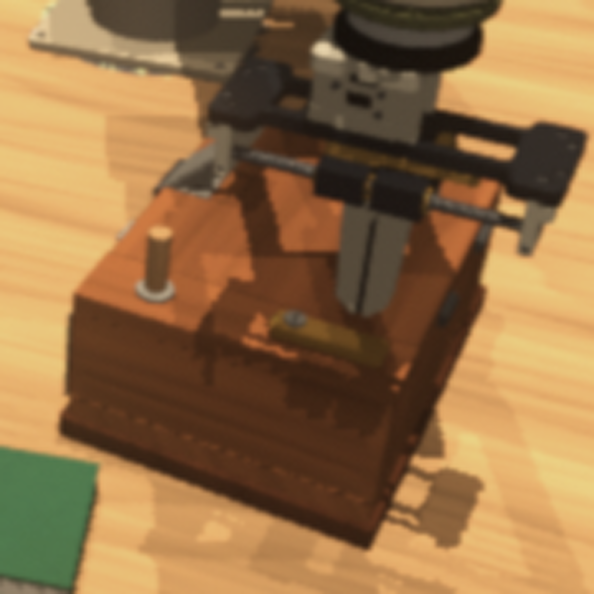

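View pics/t12.png

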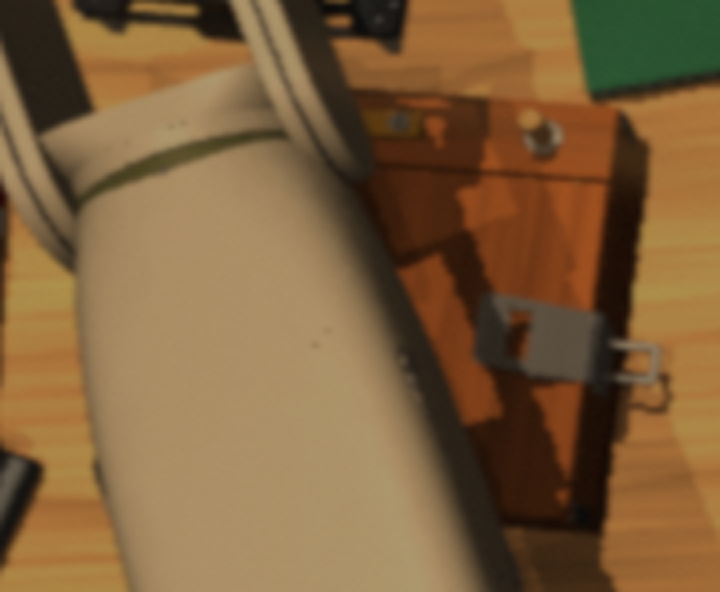

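>>> {"op": "jog_arm", "data": {
  "commands": [
    [[-0.002, -0.001, -0.1], [0, 0, 0], 1],
    [[-0.002, -0.001, -0.111], [0, 0, 0], 1],
    [[-0.03, 0.002, -0.111], [0, 0, 0], 1],
    [[-0.044, 0.003, -0.111], [0, 0, 0], 1],
    [[-0.061, 0.011, -0.111], [0, 0, 0], 1],
    [[-0.08, 0.015, -0.111], [0, 0, 0], 1],
    [[-0.099, 0.014, -0.111], [0, 0, 0], 1],
    [[-0.119, 0.009, -0.111], [0, 0, 0], 1],
    [[-0.137, -0.002, -0.111], [0, 0, 0], 1],
    [[-0.153, -0.017, -0.111], [0, 0, 0], 1]
  ]
}}

```text
t: 25.58
tool_pos: [0.6089, 0.3008, 0.1272]
orientation: [-0.194, -3.124, -0.015]
force: [1.2, 0.1, 0.5]
opening: 0.0007
```

```bash
python3 but.py|head -1
python3 - <<'E'
from h import *
c,s=grab('scene');print(s['force'])
im=c['pixels'][150:330,290:470,::-1]
cv2.imwrite('pics/s13c.png',cv2.resize(im,None,fx=3.3,fy=3.3,interpolation=cv2.INTER_CUBIC))
E
```

```text
[ 63.95374637 -72.1508187  127.16495337] [-0.19388479 -3.124139   -0.01538614] 25.575
[1.23711231 0.1271088  0.51057408]
```

View pics/s13c.png

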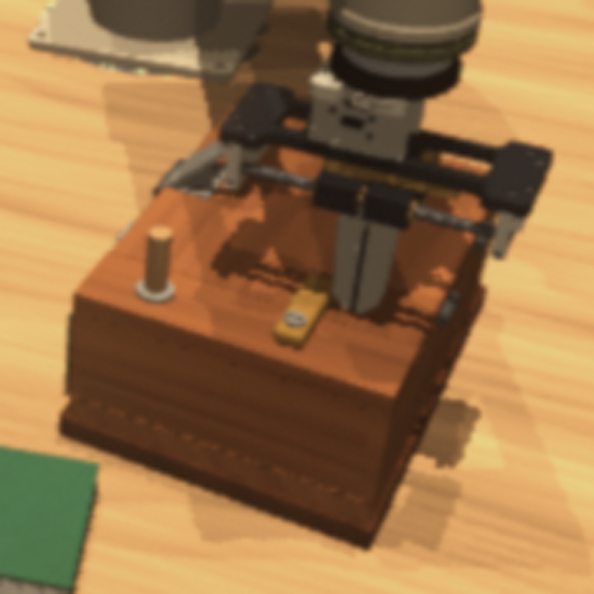

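Run:
```python
from h import *
c,s=grab('scene')
for ph in [0.4,.2,0,-.2]:
    P=[[38+r*np.sin(ph),-122.5+r*np.cos(ph),138] for r in (-14,0,58)]
    print(ph,((proj(c,c2w(P))-[290,150])*3.3).round().tolist())
d=robot.trace('scene','button')[0]; print(d['p'])
v,u=np.nonzero(d['pixels']); print((cv2.fitLine(np.c_[u,v].astype(np.float32),2,0,.01,.01)).ravel())
```

```text
0.4 [[279.0, 326.0], [294.0, 318.0], [354.0, 286.0]]
0.2 [[283.0, 328.0], [294.0, 318.0], [339.0, 278.0]]
0 [[287.0, 330.0], [294.0, 318.0], [323.0, 272.0]]
-0.2 [[291.0, 331.0], [294.0, 318.0], [305.0, 268.0]]
0.49
[9.9995059e-01 9.9436203e-03 3.7168558e+02 2.5454123e+02]
```

Button is square across. Next I'll swing the hasp over from behind.

```bash
cat > hasp.py <<'E'
from h import *
s=robot.read_state(); p=s['tool_pos']; print(w2c(p),s['orientation'],s['t'])
def out(l,cx,cy,z):
    w=c2w([[cx,cy,z]])[0]; print(l,round(cx),round(cy),round(z),((w-p)/0.6).round(3).tolist())
out('up',64,-72,215)
out('over',5,28.5,215)
out('down',5,28.5,160)
for a in [3.5,3.14,2.8,2.4,2.0,1.57,1.2,.9,.6,.3,.1,0]:
    o=1.75+17.5*abs(np.cos(a)); r=40
    out(a,-111.5-r*np.sin(a)-o*np.cos(a),28.5,119-r*np.cos(a)+o*np.sin(a))
out('press',-127,28.5,79)
E
python3 hasp.py
```

```text
[ 63.64514203 -72.54769741 127.23668915] [-0.19497283 -3.12393635 -0.01489873] 25.725
up 64 -72 215 [-0.001, 0.001, 0.146]
over 5 28 215 [-0.179, -0.076, 0.146]
down 5 28 160 [-0.179, -0.076, 0.055]
3.5 -80 28 150 [-0.197, -0.217, 0.038]
3.14 -92 28 159 [-0.199, -0.237, 0.053]
2.8 -108 28 163 [-0.203, -0.262, 0.059]
2.4 -128 28 158 [-0.207, -0.296, 0.052]
2.0 -144 28 144 [-0.21, -0.323, 0.028]
1.57 -152 28 121 [-0.212, -0.335, -0.011]
1.2 -152 28 112 [-0.212, -0.335, -0.025]
0.9 -151 28 104 [-0.211, -0.334, -0.039]
0.6 -147 28 95 [-0.211, -0.328, -0.054]
0.3 -141 28 86 [-0.209, -0.317, -0.068]
0.1 -135 28 81 [-0.208, -0.307, -0.077]
0 -131 28 79 [-0.207, -0.301, -0.08]
press -127 28 79 [-0.207, -0.294, -0.08]
```

>>> {"op": "jog_arm", "data": {
  "commands": [
    [[0, 0, 0.146], [0, 0, 0], 1],
    [[0, 0, 0.146], [0, 0, 0], 1],
    [[-0.179, -0.076, 0.146], [0, 0, 0], 1],
    [[-0.179, -0.076, 0.146], [0, 0, 0], 1],
    [[-0.179, -0.076, 0.055], [0, 0, 0], 1],
    [[-0.185, -0.13, 0.055], [0, 0, 0], 1],
    [[-0.192, -0.19, 0.055], [0, 0, 0], 1],
    [[-0.199, -0.237, 0.055], [0, 0, 0], 1],
    [[-0.203, -0.262, 0.059], [0, 0, 0], 1],
    [[-0.203, -0.262, 0.059], [0, 0, 0], 1]
  ]
}}

```text
t: 26.98
tool_pos: [0.4879, 0.1429, 0.1632]
orientation: [-0.197, -3.125, -0.015]
force: [0.0, -0.2, 0.2]
opening: 0.0004
```

```bash
python3 hasp.py
python3 - <<'E'
from h import *
c,s=grab('scene');print(s['force'])
im=c['pixels'][150:330,290:470,::-1]
cv2.imwrite('pics/s14c.png',cv2.resize(im,None,fx=3.3,fy=3.3,interpolation=cv2.INTER_CUBIC))
E
```

```text
[-107.71087708   28.34884598  163.18470352] [-0.1970871  -3.124574   -0.01540814] 26.975
up 64 -72 215 [0.201, 0.263, 0.086]
over 5 28 215 [0.023, 0.186, 0.086]
down 5 28 160 [0.023, 0.186, -0.005]
3.5 -80 28 150 [0.005, 0.045, -0.022]
3.14 -92 28 159 [0.003, 0.025, -0.007]
2.8 -108 28 163 [-0.0, 0.0, -0.001]
2.4 -128 28 158 [-0.004, -0.033, -0.008]
2.0 -144 28 144 [-0.008, -0.06, -0.032]
1.57 -152 28 121 [-0.009, -0.072, -0.071]
1.2 -152 28 112 [-0.009, -0.073, -0.085]
0.9 -151 28 104 [-0.009, -0.071, -0.099]
0.6 -147 28 95 [-0.008, -0.066, -0.113]
0.3 -141 28 86 [-0.007, -0.055, -0.128]
0.1 -135 28 81 [-0.006, -0.044, -0.137]
0 -131 28 79 [-0.005, -0.038, -0.14]
press -127 28 79 [-0.004, -0.032, -0.14]
[ 0.00218589 -0.22706136  0.19905578]
```

View pics/s14c.png

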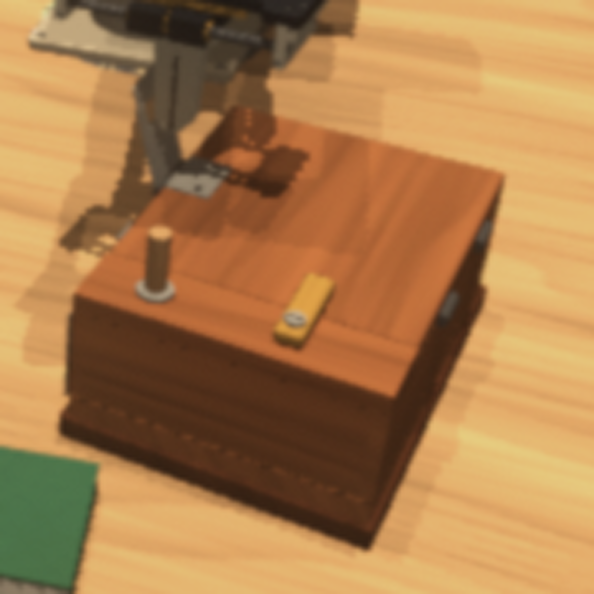

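>>> {"op": "jog_arm", "data": {
  "commands": [
    [[-0.004, -0.033, -0.008], [0, 0, 0], 1],
    [[-0.008, -0.06, -0.032], [0, 0, 0], 1],
    [[-0.009, -0.074, -0.071], [0, 0, 0], 1],
    [[-0.009, -0.075, -0.09], [0, 0, 0], 1],
    [[-0.009, -0.071, -0.105], [0, 0, 0], 1],
    [[-0.008, -0.066, -0.118], [0, 0, 0], 1],
    [[-0.007, -0.055, -0.13], [0, 0, 0], 1],
    [[-0.006, -0.044, -0.137], [0, 0, 0], 1],
    [[-0.005, -0.038, -0.14], [0, 0, 0], 1],
    [[-0.004, -0.032, -0.14], [0, 0, 0], 1]
  ]
}}

```text
t: 28.28
tool_pos: [0.4851, 0.1235, 0.0787]
orientation: [-0.196, -3.124, -0.012]
force: [-2.1, -16.4, 2.6]
opening: 0.0003
```

```bash
python3 hasp.py|head -1
python3 - <<'E'
from h import *
c,s=grab('scene');print(s['force'])
im=c['pixels'][150:330,290:470,::-1]
cv2.imwrite('pics/s15c.png',cv2.resize(im,None,fx=3.3,fy=3.3,interpolation=cv2.INTER_CUBIC))
c,s=grab('top')
im=c['pixels'][130:290,20:200,::-1]
cv2.imwrite('pics/t15.png',cv2.resize(im,None,fx=4,fy=3.7,interpolation=cv2.INTER_CUBIC))
E
```

```text
[-127.31868515   28.70206351   78.73781642] [-0.19558078 -3.12365738 -0.01195571] 28.275
[ -2.12812572 -16.38234705   2.56140462]
```

View pics/s15c.png

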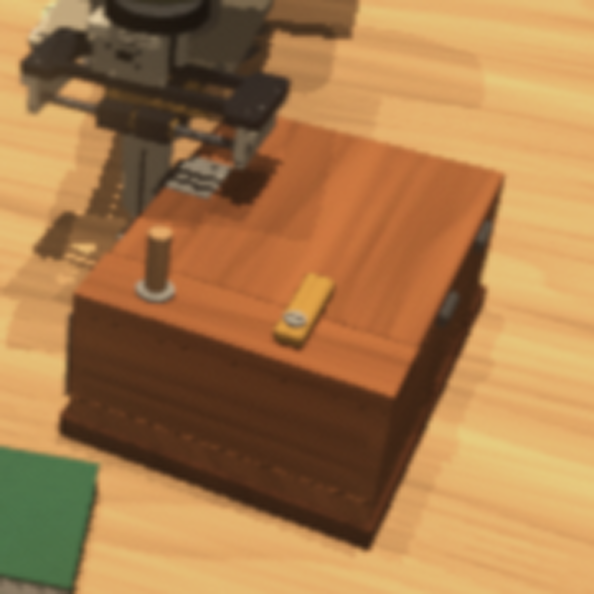

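View pics/t15.png

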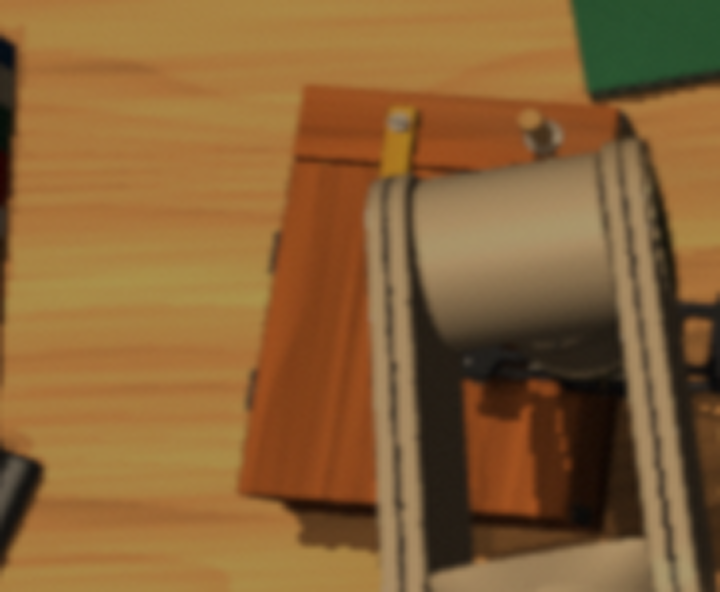

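>>> {"op": "jog_arm", "data": {
  "commands": [
    [[-0.006, -0.05, 0], [0, 0, 0], 1],
    [[-0.006, -0.05, 0.05], [0, 0, 0], 1],
    [[-0.006, -0.05, 0.15], [0, 0, 0], 1],
    [[-0.006, -0.05, 0.25], [0, 0, 0], 1],
    [[0, -0.05, 0.285], [0, 0, -0.03], -0.2],
    [[0.1, -0.03, 0.285], [0, 0, -0.06], -0.2],
    [[0.2, -0.02, 0.285], [0, 0, -0.09], -0.2],
    [[0.251, -0.02, 0.285], [0, 0, -0.12], -0.2],
    [[0.251, -0.02, 0.285], [0, 0, -0.15], -0.2],
    [[0.251, -0.02, 0.285], [0, 0, -0.18], -0.2]
  ]
}}

```text
t: 29.62
tool_pos: [0.636, 0.1115, 0.2492]
orientation: [-1.842, -2.536, -0.019]
force: [-0.3, -0.3, 0.3]
opening: 0.0536
```

>>> {"op": "jog_arm", "data": {
  "commands": [
    [[0, 0, 0], [0, 0, -0.07], -0.2],
    [[0, 0, 0], [0, 0, -0.07], -0.2],
    [[0, 0, 0], [0, 0, -0.07], -0.2],
    [[0, 0, 0], [0, 0, -0.07], -0.2]
  ]
}}

```text
t: 30.12
tool_pos: [0.636, 0.1117, 0.2493]
orientation: [-2.353, -2.076, -0.021]
force: [-0.1, 0.5, -0.7]
opening: 0.056
```

```bash
python3 hasp.py|head -1
python3 - <<'E'
from h import *
c,s=grab('wrist','w16.png',1.5)
for d in robot.trace('wrist','pin')[:2]:
    print(d['p'],d['uv'],d['pixels'].sum()); v,u=np.nonzero(d['pixels']); print(u.min(),u.max(),v.min(),v.max())
for z in (126,130,175): print(z,proj(c,c2w([[-58,-122.5,z]]),s)*1.5)
d=s['orientation'];print(R.from_rotvec(d).as_matrix()[:,2])
c,s=grab('scene')
im=c['pixels'][150:330,290:470,::-1]
cv2.imwrite('pics/s16c.png',cv2.resize(im,None,fx=3.3,fy=3.3,interpolation=cv2.INTER_CUBIC))
E
```

```text
[-120.27561589 -122.51644502  249.3357531 ] [-2.35253615 -2.07575213 -0.02146435] 30.125
0.62 [258.7, 125.2] 491
248 272 115 140
126 [[387.38253666 193.37666495]]
130 [[387.40640727 193.53484235]]
175 [[387.7291754  195.67364942]]
[ 0.0075231   0.01215374 -0.99989784]
```

View pics/w16.png

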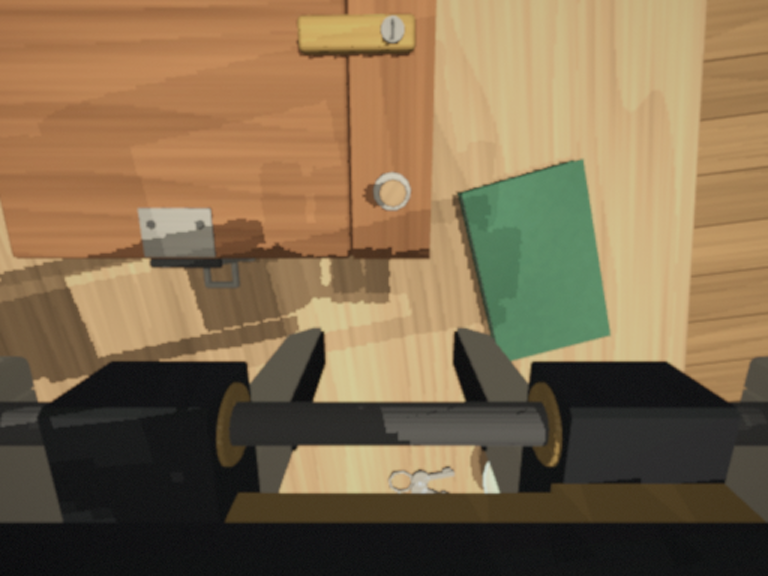

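View pics/s16c.png

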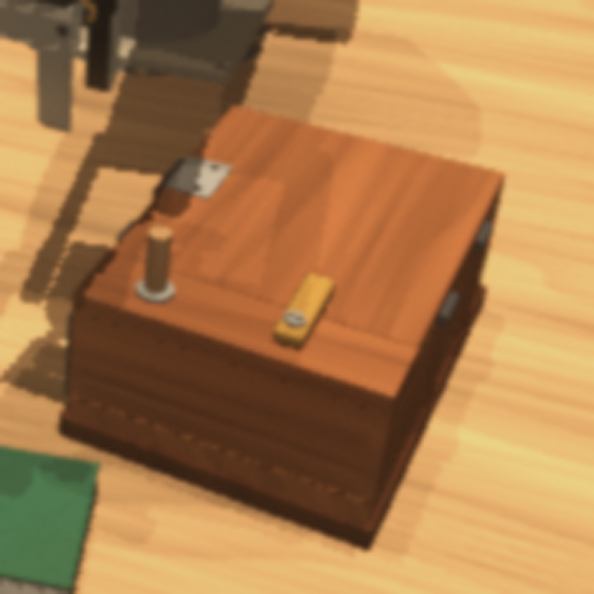

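Run:
```python
from h import *
import time
c,s=grab('wrist')
im=c['pixels'][150:210,80:290]
cv2.imwrite('pics/w17.png',cv2.resize(im[:,:, ::-1],(735,210),interpolation=cv2.INTER_CUBIC))
im=c['pixels'][105:150,230:300]
cv2.imwrite('pics/w17b.png',cv2.resize(im[:,:, ::-1],(700,450),interpolation=cv2.INTER_CUBIC))
for uv,z in [((393,191),.175),((391,191),.130),((222,285),.062),((207,272),.062),((238,272),.062)]:
    print(uv,z,w2c(onz(c,np.array(uv)/1.5,z,s)[0]).round(1))
```

```text
(393, 191) 0.175 [ -55.5 -125.5  175. ]
(391, 191) 0.13 [ -56.4 -124.9  130. ]
(222, 285) 0.062 [-139.2   24.4   62. ]
(207, 272) 0.062 [-127.3   36.4   62. ]
(238, 272) 0.062 [-127.4    9.2   62. ]
```

View pics/w17.png

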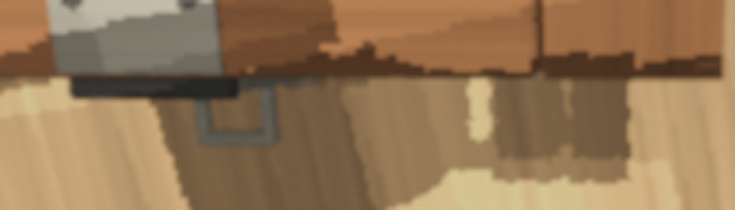

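View pics/w17b.png

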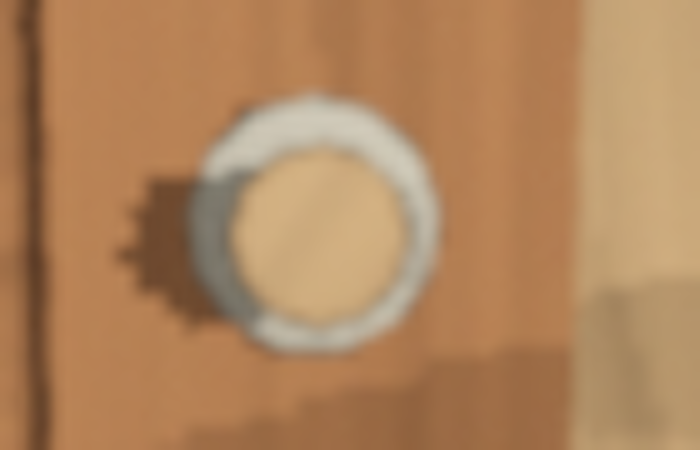

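Run:
```python
from h import *
c,s=grab('wrist')
for l,uv,z in [('lidgap -94',(233.1,125),.126),('strip edge -150',(287.3,125),.126),('grip',(261.6,128.4),.175),('collar',(261,127.1),.130),('stapleL',(137.6,182),.062),('stapleR',(156.7,182),.062),('outer bar ctr -142.5',(147,189.6),.062),('front edge strip',(270,171),.126),('pivot',(262,19.5),.138)]:
    print(l,w2c(onz(c,uv,z,s)[0]).round(1))
```

```text
lidgap -94 [-54.2 -96.5 126. ]
strip edge -150 [ -54.3 -152.5  126. ]
grip [ -56.5 -125.1  175. ]
collar [ -56.3 -125.2  130. ]
stapleL [-128.3   37.1   62. ]
stapleR [-128.3   11.9   62. ]
outer bar ctr -142.5 [-138.7   25.7   62. ]
front edge strip [-102.4 -135.   126. ]
pivot [  38.7 -125.9  138. ]
```

>>> {"op": "jog_arm", "data": {
  "commands": [
    [[0.0143, 0.101, 0], [-0.0019, 0.0012, 0], -0.2],
    [[0.0143, 0.101, 0], [-0.0019, 0.0012, 0], -0.3],
    [[0.0143, 0.101, 0], [-0.0019, 0.0012, 0], -0.3],
    [[0.0143, 0.101, -0.08], [-0.0019, 0.0012, 0], -0.3],
    [[0.0143, 0.101, -0.15], [-0.0019, 0.0012, 0], -0.3],
    [[0.0143, 0.101, -0.174], [-0.0019, 0.0012, 0], -0.3],
    [[0.0143, 0.101, -0.174], [-0.0019, 0.0012, 0], -0.3]
  ]
}}

```text
t: 31.25
tool_pos: [0.6442, 0.1712, 0.1444]
orientation: [-2.356, -2.077, 0.002]
force: [-0.1, -0.2, 0.6]
opening: 0.0605
```

```bash
python3 hasp.py|head -1
python3 - <<'E'
from h import *
c,s=grab('scene');print(s['force'],R.from_rotvec(s['orientation']).as_matrix()[:,2])
im=c['pixels'][150:330,290:470,::-1]
cv2.imwrite('pics/s18c.png',cv2.resize(im,None,fx=3.3,fy=3.3,interpolation=cv2.INTER_CUBIC))
E
```

```text
[ -60.23024316 -123.24489545  144.44532945] [-2.35569372e+00 -2.07731010e+00  2.21565266e-03] 31.25
[-0.10673553 -0.20143653  0.60083332] [-1.59401399e-03 -3.25562193e-04 -9.99998677e-01]
```

View pics/s18c.png

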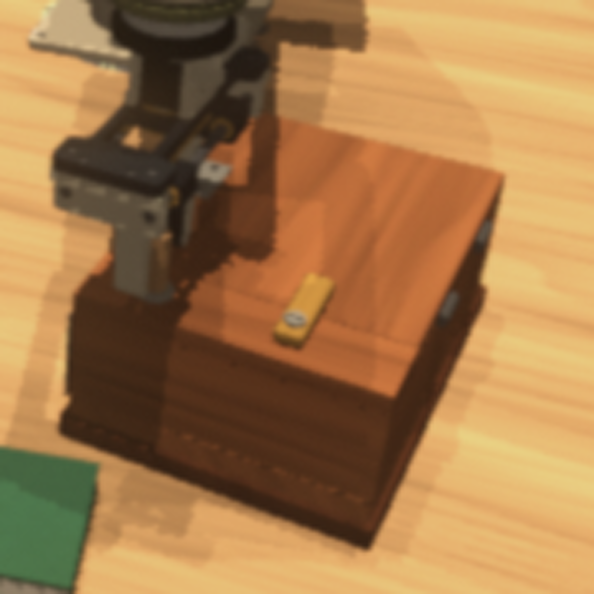

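Run:
```python
from h import *
c,s=grab('scene')
for P in [[-60,-153,150],[-60,-170,150],[-60,-123,150],[-58,-122.5,175]]:
    print(P,((proj(c,c2w([P]))-[290,150])*3.3).round())
c,s=grab('wrist','w18.png',1.5)
```

```text
[-60, -153, 150] [[134. 282.]]
[-60, -170, 150] [[124. 296.]]
[-60, -123, 150] [[153. 259.]]
[-58, -122.5, 175] [[158. 229.]]
```

View pics/w18.png

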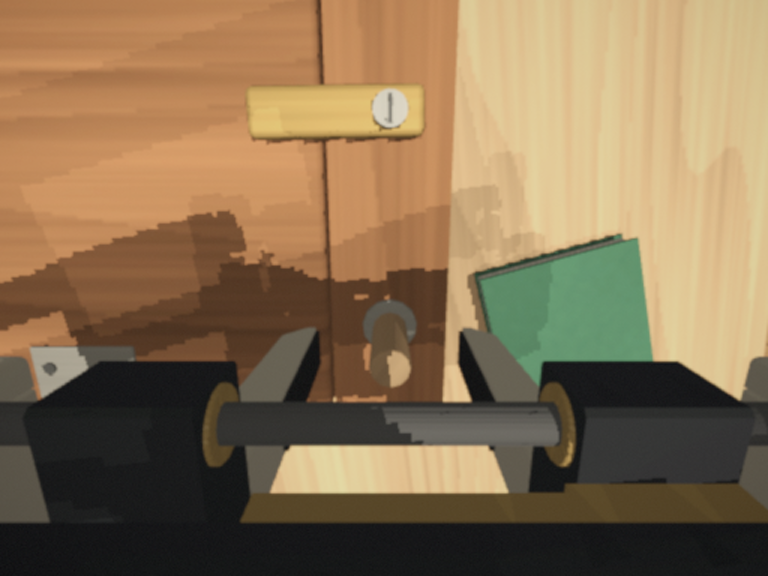

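Run:
```python
from h import *
c,s=grab('wrist')
print(w2c(s['tool_pos']))
print('grip top',w2c(onz(c,(261,246),.175,s)[0]),'collar',w2c(onz(c,(259.3,215.5),.130,s)[0]))
# tip corners
p=w2c(s['tool_pos'])
for dx in(-10,-7.5,0,7.5,10):
  print(dx,(proj(c,c2w([p+[dx,0,0],p+[dx,-30,0],p+[dx,30,0]]),s)*1.5).round().tolist())
```

```text
[ -59.09140291 -125.04561991  147.65649112]
grip top [ -55.88951938 -125.88443743  175.        ] collar [ -54.43869576 -125.18726996  130.        ]
-10 [[389.0, 368.0], [457.0, 368.0], [321.0, 368.0]]
-7.5 [[389.0, 363.0], [457.0, 363.0], [321.0, 363.0]]
0 [[389.0, 347.0], [458.0, 347.0], [320.0, 347.0]]
7.5 [[389.0, 331.0], [458.0, 331.0], [319.0, 331.0]]
10 [[389.0, 326.0], [459.0, 326.0], [319.0, 326.0]]
```

Pin stands between the fingers at (391,345), about 3 mm ahead of the fingertip centre. I'll shift and close.

>>> {"op": "jog_arm", "data": {
  "commands": [
    [[0.001, 0.006, 0], [0, 0, 0], -0.3],
    [[0.001, 0.006, 0], [0, 0, 0], 1],
    [[0.001, 0.006, 0], [0, 0, 0], 1],
    [[0.001, 0.006, 0], [0, 0, 0], 1],
    [[0.001, 0.006, 0], [0, 0, 0], 1],
    [[0.001, 0.006, 0], [0, 0, 0], 1],
    [[0.001, 0.006, 0], [0, 0, 0], 1],
    [[0.001, 0.006, 0], [0, 0, 0], 1],
    [[0.001, 0.006, 0], [0, 0, 0], 1]
  ],
  "newtons": 40
}}

```text
t: 32.58
tool_pos: [0.6466, 0.1759, 0.1475]
orientation: [2.354, 2.078, 0.005]
force: [0.7, 0.2, -1.1]
opening: 0.0154
```

Run:
```python
from h import *
for i in range(3):
    c,s=grab('wrist'); print(s['t'],w2c(s['tool_pos']).round(1),s['opening'],s['force'].round(1))
```

```text
32.575 [ -55.3 -125.1  147.5] 0.01536204707146032 [ 0.7  0.2 -1.1]
32.625 [ -55.4 -125.1  147.5] 0.01510082678111574 [-0.2  0.2 -0.9]
32.675 [ -55.3 -125.1  147.6] 0.01491641554497172 [ 0.5 -0.6 -1.6]
```

>>> {"op": "jog_arm", "data": {
  "commands": [
    [[0, 0, 0.04], [0, 0, 0], 1],
    [[0, 0, 0.117], [0, 0, 0], 1],
    [[0, 0, 0.117], [0, 0, 0], 1],
    [[-0.1, -0.032, 0.117], [0, 0, 0], 1],
    [[-0.18, -0.057, 0.117], [0, 0, 0], 1],
    [[-0.262, -0.084, 0.117], [0, 0, 0], 1],
    [[-0.262, -0.084, 0.117], [0, 0, 0], 1],
    [[-0.262, -0.084, 0.05], [0, 0, 0], 1],
    [[-0.262, -0.084, 0.035], [0, 0, 0], 1]
  ]
}}

```text
t: 33.85
tool_pos: [0.4883, 0.1253, 0.1659]
orientation: [-2.355, -2.078, 0.0]
force: [-0.4, -1.3, -1.3]
opening: 0.0152
```

Run:
```python
from h import *
c,s=grab('wrist','w20.png',1.5); print(s['t'],w2c(s['tool_pos']).round(1),s['opening'],s['force'].round(1),R.from_rotvec(s['orientation']).as_matrix()[:,2])
c,s=grab('scene')
im=c['pixels'][150:300,290:420,::-1]
cv2.imwrite('pics/s20c.png',cv2.resize(im,None,fx=4,fy=4,interpolation=cv2.INTER_CUBIC))
c,s=grab('top')
im=c['pixels'][180:270,130:230,::-1]
cv2.imwrite('pics/t20.png',cv2.resize(im,None,fx=6,fy=6,interpolation=cv2.INTER_CUBIC))
```

```text
33.85 [-125.2   25.8  165.9] 0.015210146310178209 [-0.4 -1.3 -1.3] [-3.05498947e-04  2.52453143e-04 -9.99999921e-01]
```

View pics/w20.png

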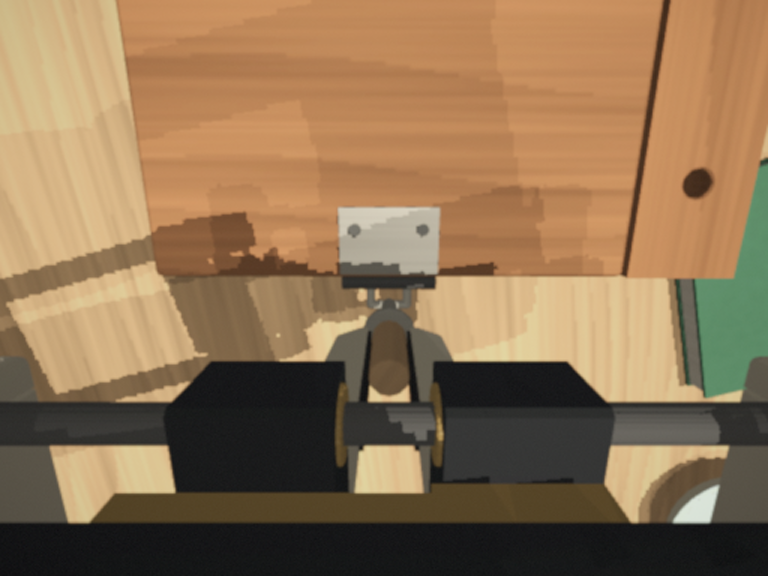

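View pics/s20c.png

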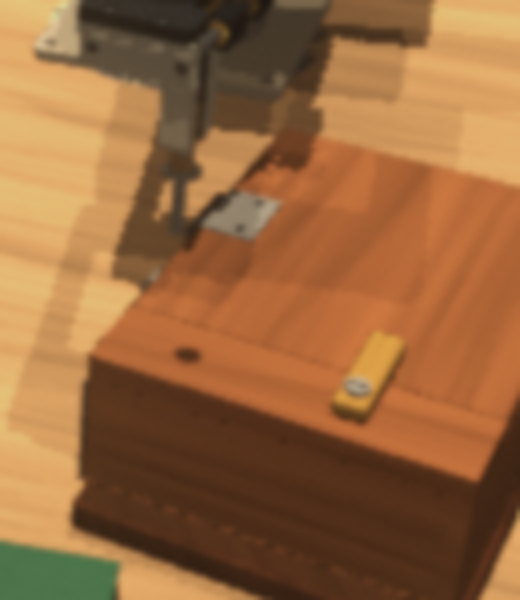

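View pics/t20.png

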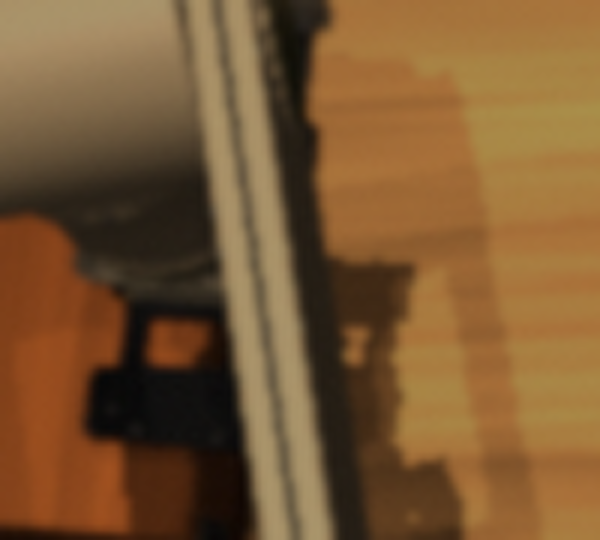

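Run:
```python
from h import *
c,s=grab('wrist'); print(w2c(s['tool_pos']).round(1))
print('lid edge',w2c(onz(c,(370,276/1.5),.126,s)[0] if 0 else onz(c,(370/1.5*1.3,276/1.5),.126,s)[0]).round(1))
print('bars',[w2c(onz(c,(u/1.5,297/1.5),.062,s)[0]).round(1) for u in (372,389,406)])
p=w2c(s['tool_pos'])
print('proj tip',(proj(c,c2w([p-[0,0,67.5],p-[0,0,21.5]]),s)*1.5).round(), 'loop outer bar',(proj(c,c2w([[-138.7,25.5,62],[-135.7,25.5,62]]),s)*1.5).round())
im=c['pixels'][180:230,215:305]
cv2.imwrite('pics/w21.png',cv2.resize(im[:,:, ::-1],(720,400),interpolation=cv2.INTER_CUBIC))
```

```text
[-124.7   24.4  168.6]
lid edge [-103.1  -24.1  126. ]
bars [array([-133.4,   35.6,   62. ]), array([-133.4,   23.8,   62. ]), array([-133.5,   12. ,   62. ])]
proj tip [[388. 302.]
 [389. 330.]] loop outer bar [[387. 304.]
 [387. 300.]]
```

View pics/w21.png

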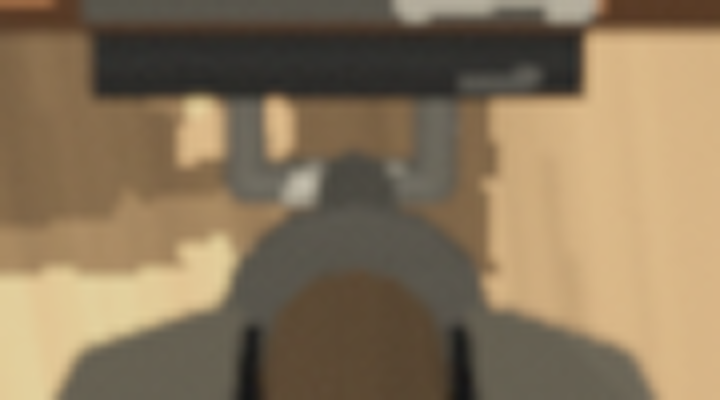

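>>> {"op": "jog_arm", "data": {
  "commands": [
    [[-0.0033, 0.001, 0], [0, 0, 0], 1],
    [[-0.0033, 0.001, -0.03], [0, 0, 0], 1],
    [[-0.0033, 0.001, -0.05], [0, 0, 0], 1],
    [[-0.0033, 0.001, -0.075], [0, 0, 0], 1],
    [[-0.0033, 0.001, -0.085], [0, 0, 0], 1]
  ]
}}

```text
t: 34.67
tool_pos: [0.4873, 0.1261, 0.1165]
orientation: [2.355, 2.078, 0.003]
force: [-0.6, -0.4, -0.3]
opening: 0.0152
```

Run:
```python
from h import *
c,s=grab('wrist'); print(s['t'],w2c(s['tool_pos']).round(1),s['opening'],s['force'].round(1),R.from_rotvec(s['orientation']).as_matrix()[:,2])
im=c['pixels'][170:250,195:325]
cv2.imwrite('pics/w22.png',cv2.resize(im[:,:, ::-1],(780,480),interpolation=cv2.INTER_CUBIC))
c,s=grab('scene')
im=c['pixels'][170:250,290:380,::-1]
cv2.imwrite('pics/s22c.png',cv2.resize(im,None,fx=6,fy=6,interpolation=cv2.INTER_CUBIC))
```

```text
34.675 [-124.5   26.9  116.5] 0.015162193440786936 [-0.6 -0.4 -0.3] [ 1.91191939e-03  5.39259069e-04 -9.99998027e-01]
```

View pics/w22.png

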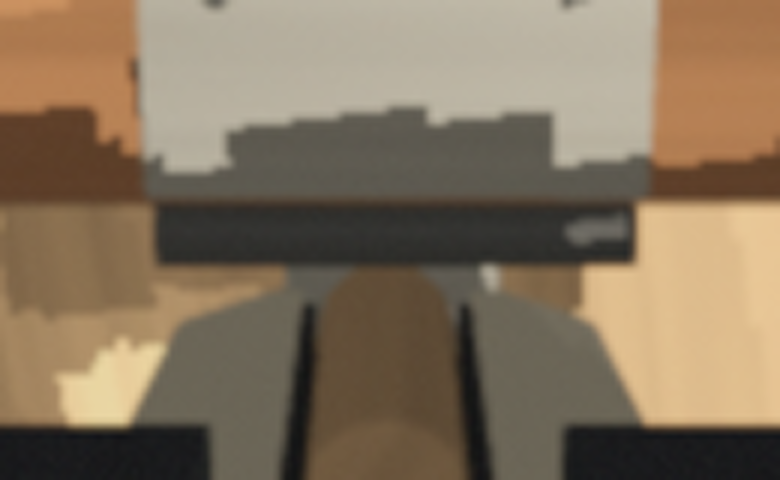

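View pics/s22c.png

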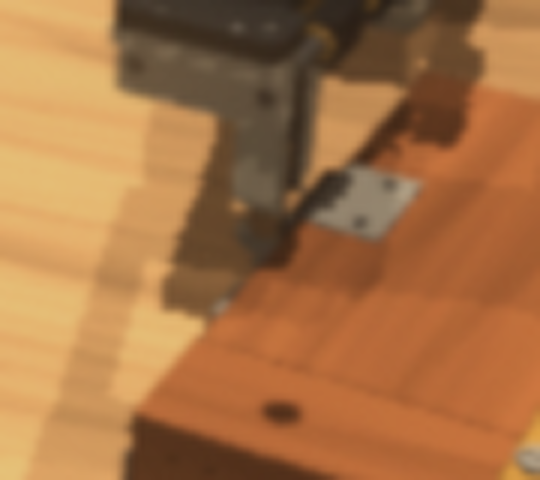

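No force with the tip below the bar tops, so the pin is in the hole. I'll lower on.

>>> {"op": "jog_arm", "data": {
  "commands": [
    [[0, 0, -0.02], [0, 0, 0], 1],
    [[0, 0, -0.035], [0, 0, 0], 1],
    [[0, 0, -0.047], [0, 0, 0], 1],
    [[0, 0, -0.053], [0, 0, 0], 1],
    [[0, 0, -0.055], [0, 0, 0], 1],
    [[0, 0, -0.055], [0, 0, 0], 1]
  ]
}}

```text
t: 35.52
tool_pos: [0.4876, 0.1262, 0.0843]
orientation: [2.355, 2.078, 0.004]
force: [-0.8, 0.3, -0.5]
opening: 0.0151
```

Run:
```python
from h import *
c,s=grab('wrist'); print(s['t'],w2c(s['tool_pos']).round(1),s['opening'],s['force'].round(1),R.from_rotvec(s['orientation']).as_matrix()[:,2])
```

```text
35.525 [-124.4   26.5   84.3] 0.015063341769539575 [-0.8  0.3 -0.5] [ 2.58479476e-03  7.01618321e-04 -9.99996413e-01]
```

>>> {"op": "jog_arm", "data": {
  "commands": [
    [[0, 0, -0.003], [0, 0, 0], 1],
    [[0, 0, -0.006], [0, 0, 0], 1],
    [[0, 0, -0.006], [0, 0, 0], 1]
  ]
}}

```text
t: 35.95
tool_pos: [0.4885, 0.1264, 0.083]
orientation: [2.354, 2.077, 0.006]
force: [-6.4, -0.6, 15.9]
opening: 0.0154
```

>>> {"op": "jog_arm", "data": {
  "commands": [
    [[0, 0, 0.003], [0, 0, 0], 0.2],
    [[0, 0, 0.003], [0, 0, 0], 0],
    [[0, 0, 0.003], [0, 0, 0], 0],
    [[0, 0, 0.003], [0, 0, 0], 0],
    [[0, 0, 0.003], [0, 0, 0], 0],
    [[0, 0, 0.06], [0, 0, 0], 0],
    [[0, 0, 0.14], [0, 0, 0], 0],
    [[0, 0, 0.22], [0, 0, 0], 0],
    [[0, 0, 0.3], [0, 0, 0], 0]
  ]
}}

```text
t: 37.08
tool_pos: [0.4882, 0.1263, 0.2644]
orientation: [2.354, 2.077, 0.006]
force: [-0.3, 0.7, -0.2]
opening: 0.0465
```

>>> {"op": "jog_arm", "data": {
  "commands": [
    [[0, -0.15, 0], [0, 0, 0], 0],
    [[0, -0.3, 0], [0, 0, 0], 0],
    [[0, -0.3, 0], [0, 0, 0], 0],
    [[0, -0.3, 0], [0, 0, 0], 0],
    [[0, -0.3, 0], [0, 0, 0], 0]
  ]
}}

```text
t: 37.7
tool_pos: [0.4882, -0.0534, 0.2643]
orientation: [2.355, 2.077, 0.006]
force: [-0.0, -0.1, 0.0]
opening: 0.0466
```

Run:
```python
from h import *
c,s=grab('wrist','w24.png',1.5); print(s['t'],w2c(s['tool_pos']).round(1),s['opening'],s['force'].round(1))
c,s=grab('scene')
im=c['pixels'][150:300,290:440,::-1]
cv2.imwrite('pics/s24c.png',cv2.resize(im,None,fx=4,fy=4,interpolation=cv2.INTER_CUBIC))
c,s=grab('top')
im=c['pixels'][130:290,20:200,::-1]
cv2.imwrite('pics/t24.png',cv2.resize(im,None,fx=4,fy=3.7,interpolation=cv2.INTER_CUBIC))
```

```text
37.7 [-302.5    3.7  264.3] 0.046593821328511247 [-0.  -0.1  0. ]
```

View pics/w24.png

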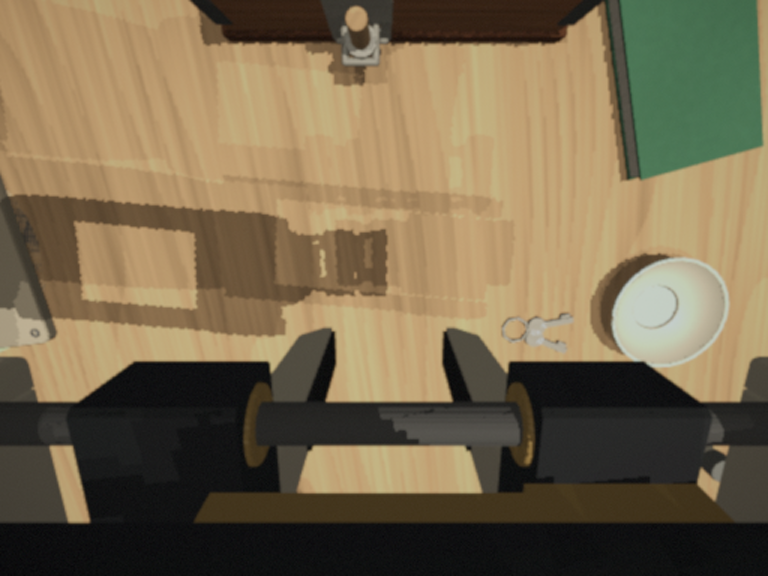

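View pics/s24c.png

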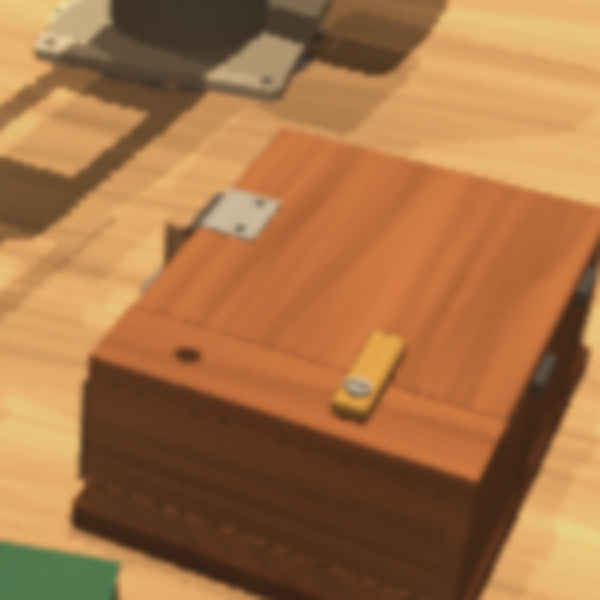

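View pics/t24.png

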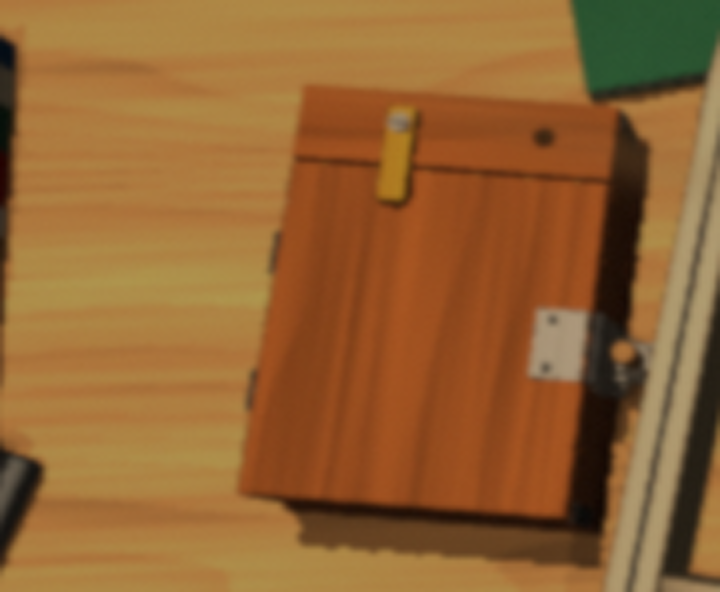

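Pin sits in the staple at (360,40) in the wrist view, its collar apparently on the bars. The button is square and the lid is shut. I'll do one numeric check of the pin and the hasp.

Run:
```python
from h import *
c,s=grab('wrist')
im=c['pixels'][0:60,190:290]
cv2.imwrite('pics/w25.png',cv2.resize(im[:,:, ::-1],(800,480),interpolation=cv2.INTER_CUBIC))
for z in (62,66,111): print(z,((proj(c,c2w([[-124.5,25,z]]),s)-[190,0])*8).round())
for z,x in ((119,-109),(31,-109)): print('hasp flat',[((proj(c,c2w([[x,y,z]]),s)-[190,0])*8).round().tolist() for y in (0,50)])
```

```text
62 [[406. 221.]]
66 [[404. 212.]]
111 [[383.  99.]]
hasp flat [[[579.0, -68.0]], [[173.0, -69.0]]]
hasp flat [[[570.0, 175.0]], [[262.0, 174.0]]]
```

View pics/w25.png

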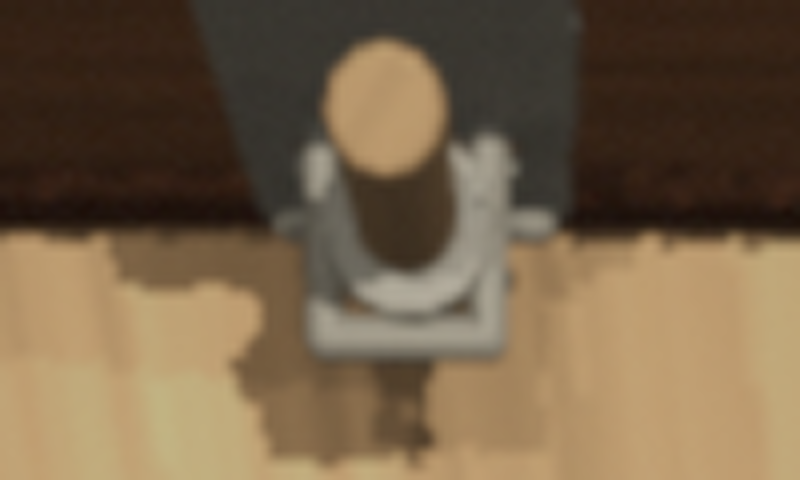

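Run:
```python
from h import *
c,s=grab('wrist')
q=lambda x,z:((proj(c,c2w([[x,25,z]]),s)-[190,0])*8).round()[0,1]
print('outer bar front edge top/bot',q(-141.5,62),q(-141.5,56),'seen ~350')
print('collar front rim',q(-124.5-13,64),'seen ~308')
print('chest base',q(-103.5,0))
for a in (0,.05,.1,.15,.2,.3):
    hx,hz=-107.5,119
    for t in (1.75,-1.75): print(a,t,q(hx-88*np.sin(a)-t*np.cos(a),hz-88*np.cos(a)+t*np.sin(a)))
# plumb wall point
```

```text
outer bar front edge top/bot 345.0 356.0 seen ~350
collar front rim 313.0 seen ~308
chest base 200.0
0 1.75 176.0
0 -1.75 152.0
0.05 1.75 206.0
0.05 -1.75 183.0
0.1 1.75 236.0
0.1 -1.75 212.0
0.15 1.75 264.0
0.15 -1.75 242.0
0.2 1.75 292.0
0.2 -1.75 270.0
0.3 1.75 346.0
0.3 -1.75 325.0
```

Run:
```python
from h import *
c,s=grab('top')
u0,v0=155,200
im=c['pixels'][v0:v0+60,u0:u0+60]
cv2.imwrite('pics/t26.png',cv2.resize(im[:,:, ::-1],(720,720),interpolation=cv2.INTER_CUBIC)[:600])
q=lambda x,y,z:((proj(c,c2w([[x,y,z]]),s)-[u0,v0]+.5)*12).round()[0].tolist()
print('lid front corner edge',q(-107.5,150,126),q(-107.5,-95,126))
print('hinge',q(-111.5,3,119),q(-111.5,53,119))
print('bar outer',q(-145.5,15,62),q(-145.5,41,62))
for a in (0,.05,.1,.15,.2):
    print(a,[q(-111.5-88*np.sin(a)-1.75,y,119-88*np.cos(a)) for y in (3,53)])
print('base',q(-107.5,0,0))
```

```text
lid front corner edge [92.0, 849.0] [221.0, -255.0]
hinge [194.0, 182.0] [168.0, 406.0]
bar outer [374.0, 287.0] [362.0, 398.0]
0 [[260.0, 246.0], [237.0, 455.0]]
0.05 [[279.0, 247.0], [255.0, 457.0]]
0.1 [[297.0, 248.0], [274.0, 458.0]]
0.15 [[315.0, 249.0], [292.0, 459.0]]
0.2 [[333.0, 250.0], [310.0, 460.0]]
base [257.0, 252.0]
```

View pics/t26.png

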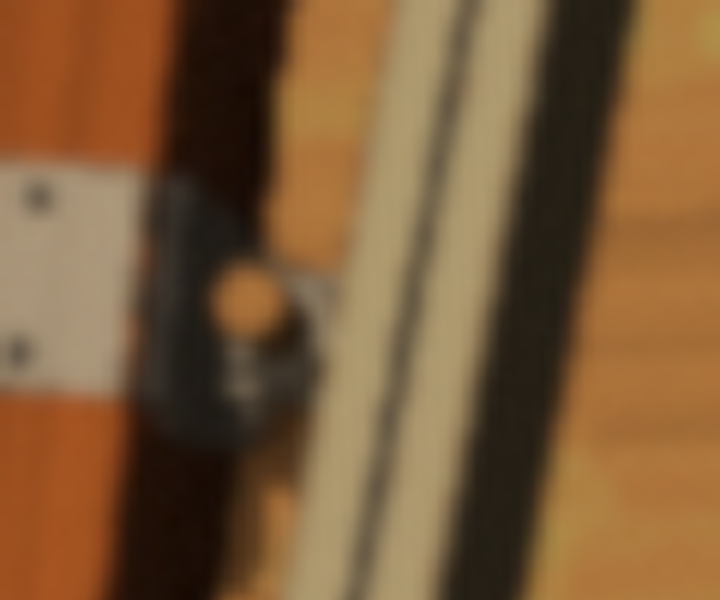

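The top view puts the hasp's end at about (245,230)–(240,445). That fits a flat hasp; at 0.1 rad it would lie at x≈297/274. I'll hand the job in.

Run:
```python
from h import *
s=robot.read_state();print(s['t'],s['force'],np.abs(s['dq']).max())
print(robot.close_job())
```

```text
38.0 [ 0.3853627   0.36661827 -0.33205571] 0.0041635784925511815
the job is handed in; nothing more can be done
None
```

The chest is packed and locked, and I handed the job in at t = 38 s with the arm clear of everything. `close_job` reports no verdict, so the result rests on my own checks below.

**What I did:** only three shoe-care things were there: the shoe brush, the suede brush and the welt brush. There was no tin or jar. I put all three in the chest and pressed the lid shut. Then I turned the turnbutton square, swung the hasp down over the staple and moved the pin from its keeper hole into the staple's loop.

**Last checks:**
- **Lid:** it looked flush in the pictures. While I pressed it down, the fingertip stood at 126 mm, the height of the shut lid.
- **Turnbutton:** it looked square across the lid's edge in both the top and scene views.
- **Pin:** it met firm contact (about 16 N) where its collar should land on the staple bars. In the last pictures it stood upright, with the collar on the bars.
- **Bystanders:** I did not re-measure their positions. The pictures taken along the way showed none of them moved.

**What went wrong or disagreed:**
- The first grip on the shoe brush closed too late and lifted nothing; I repeated it.
- The two cameras disagree a little on the hasp. The top view fits flat, about 0 to 0.05 rad. The wrist view suggests about 0.06 to 0.1 rad, but it also put the chest's base out of place. Both are within the 0.15 rad limit.

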